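Get the tagine lid out from behind the pots

ROBOT

A 6-joint arm with a two-finger parallel gripper is mounted at the origin on the work surface. World frame = base frame: x ahead of the robot, y to its left, z up, the work surface at z = 0. Lengths are in m, angles in rad, forces in N, time in s.
With the tool pointing down it reaches from about 0.3 to 0.775 m from the base axis. Payload 14.6 kg.
Tool frame: the origin (TCP) lies on the centre line of the jaws, within the pads' length; the fingertips stand 17 mm ahead of it and the grasp point (between the pads) lies 2 mm behind it; z points along the fingers, x is the direction in which the jaws open and shut, and the axes are right-handed (so a half turn about z gives the same grasp; the last joint's range is limited). The gripper opens to 94 mm and grips with 3 to 60 N. Pads are 16 mm wide; open, the fingers measure 119 mm over their backs; the gripper's body (75 mm by 177 mm) begins 78 mm behind the grasp point.
Start: joints at [-1.206, 0.3, 1.521, -0, 1.321, -0.067], TCP at [0.23, -0.5, 0.222] pointing down, gripper open.
Joint ranges: [-3.03, 3.03], [-0.79, 2.21], [0.23, 2.52], [-1.04, 4.18], [0, 3.07], [-2.55, 2.55]. Speed limits (rad/s): [2.22, 2.22, 2.57, 3.14, 3.14, 3.14].

INTERFACE

Orientations are given as [roll, pitch, yaw] about the fixed x, y, z axes, in that order (R = Rz(yaw) Ry(pitch) Rx(roll)).
In Python, from station import ctrl gives the robot as it stands. The module is installed in compiled form; this text tells all that it offers.
- The arm moves only by the tool drive_tool, never from a script. Its argument "increments" is a list of rows, each a list of 3 entries, a list of its own where there are three numbers: the turn, a rotation vector about the tool's x, y, z in degrees, then the shift along the tool's x, y, z in mm, then the opening, from 0 (shut) to 1 (fully open). In form: [[[ax, ay, az], [dx, dy, dz], hand], ...]. A call has 1 to 20 rows; each row shifts and turns the commanded pose from where the row before left it, along the tool's axes as they then stand; what a row does not reach is not made up. A row lasts 1/8 s, in which the tool goes at most 62.5 mm and 10.7 degrees, less where a joint would pass 70% of its speed; a pose out of reach is approached as far as the arm can. A call with a gripper value outside its range is refused whole. The fingers move at their own pace and stop on an object; "squeeze" is the grip in N (left out, the last holds). Time passes only in rows, so rows that do not move let the fingers close. It gives the time, the measured TCP pose, the force and the opening at its end, in the units of the state.
- ctrl.get_obs(): the state, without advancing time (a new reading comes with each control period).
- ctrl.camera(name): name is "side" or "top"; returns the picture (480x640x3 uint8, red, green, blue); there is no depth.
- ctrl.calibration(name): a dict with "fx", "fy", "cx", "cy" (pixels), "rvec" (rotation vector, rad) and "tvec" (3), from world to camera coordinates, as OpenCV has them. Camera axes: x right, y down, z forward; pixel columns grow to the right and rows downward; lengths in m; the calibration is good to about 2 mm. A picture is of the moment at which its call begins. calibration takes no time and is no camera call.
- ctrl.hand_in(): hands the job in, once; it reports no verdict.
The state is a dict: "time_s": time; "qpos": joint angles; "joint_vel": joint speeds; "tau": joint torques, N m; "ee_pos": TCP position; "eef_rot": TCP orientation; "force": force on the tool from outside, world axes, zero at the start; "moment": the same for the moment, N m; "grip_width": finger opening in m.
Only numpy, scipy, OpenCV 4.12 (cv2) and the standard library are available. Lean on these libraries where they do the work, as an engineer would, in place of code of your own. Each camera call takes 0.05 s, during which the arm holds its last target.

TASK

Three pots (bottle vase, beaker, square pot) stand on the wooden ware board in front of the lid of a small tagine. Clear all three pots onto the white plaster slab first, standing upright and let go; then fetch the lid and seat it, knob up, in the tagine dish on the banding wheel; only when the lid sits there, put each pot back upright on the very spot on the ware board where it stood at the start. Set things down rather than dropping them, topple nothing, and leave the little bowl on the ware board where it is.

Things in the scene. Friction and masses are not known exactly. Their poses are not given: they have to be found in the camera images.
- vase_c (a point): The bottle vase, unglazed, pale biscuit-fired clay: round, 122 mm high, belly 58 mm across (widest 30 mm above its foot), foot 50 mm; a straight neck 26 mm across runs from 74 to 117 mm above the foot, lip 32 mm across on top. About 0.3 kg. This point is on its axis half-way up, 61 mm above its foot; z up. Its start place on the board is one of three, and must be remembered. Grasp it by the neck.
- beaker_c (a point): The beaker, unglazed, pale biscuit-fired clay: an open round cup without handle, 100 mm high, 54 mm across at the foot and 56 mm at the rim, wall 4 mm. About 0.25 kg. This point is on its axis half-way up, 50 mm above its foot; z up. Its start place is one of three, and must be remembered. Grasp it across the outside in its upper half.
- square_c (a point): The square pot, unglazed, pale biscuit-fired clay: an open pot of square plan, 54 x 54 mm, 90 mm high, wall 5 mm. About 0.3 kg. This point is on its axis half-way up, 45 mm above its foot; x and y are square to its faces (at the start within 0.2 rad of the ware board's), z up; which way its faces turn does not matter at the end. Its start place is one of three, and must be remembered. Grasp it across the outside in its upper half.
- lid_c (a point): The tagine lid, unglazed, pale biscuit-fired clay: a cone 88 mm across at its foot and 80 mm high, with a straight knob 26 mm across from 44 to 80 mm above the foot (grasp it by this knob; below 44 mm the cone widens, and a plain ring 29 mm across lies at 44 to 48 mm, to the eye only). About 0.22 kg. It stands on the ware board beyond the pots as seen from the robot, beside the little bowl. This point is on its axis half-way up, 40 mm above its foot; z up (knob up).
- bowl_c (a point): The little bowl, unglazed, pale biscuit-fired clay: open, 72 mm across, 36 mm high; it stands beside the lid on the ware board and is to be left alone. This point is on its axis half-way up; z up.
- dish_seat (a point): The tagine dish, of the same pale clay, on a round aluminium banding wheel 170 mm across; fixed, does not turn. This point is the centre of the dish's flat inner floor, where the foot of the lid comes to rest, 64 mm above the table; z up. The floor is about 96 mm across and the dish's rim, about 104 mm across inside and 116 mm outside, stands 10 mm above it, so the lid's foot goes inside the rim. The wheel stands to the robot's left or right, the slab at the other side.
- slab_top (a point): The plaster slab, white, fixed: 280 mm (along its x) by 150 mm (along its y), 22 mm thick. Empty at the start; it is the side area, with room for the three pots in a row along its x. This point is the centre of its top face; z up.
- board_top (a point): The ware board, dark wood, fixed: 270 mm (along its x, which points away from the robot) by 290 mm (along its y), 18 mm thick. The three pots stand in a row along its y, about 45 mm nearer the robot than its centre and about 95 mm apart; lid and bowl stand about 65 mm beyond its centre. A thin wooden stick tool lies along its near edge. This point is the centre of its top face; z up.

How it is judged:
On the way, in this order (a step that is already met when the one before it is completed fails the run):
1. all three pots stand upright on the plaster slab, let go, the lid not yet moved (x of vase_c in the frame of slab_top between -0.135 and 0.135 m and y of vase_c in the frame of slab_top between -0.07 and 0.07 m and z of vase_c in the frame of slab_top between 0.053 and 0.069 m and angle between each of vase_c, beaker_c, square_c's own z axis and vertical below 0.12 rad and contact force between the fingers and bottle_vase below 0.05 N and x of beaker_c in the frame of slab_top between -0.135 and 0.135 m and y of beaker_c in the frame of slab_top between -0.07 and 0.07 m and z of beaker_c in the frame of slab_top between 0.042 and 0.058 m and contact force between the fingers and beaker below 0.05 N and x of square_c in the frame of slab_top between -0.135 and 0.135 m and y of square_c in the frame of slab_top between -0.07 and 0.07 m and z of square_c in the frame of slab_top between 0.037 and 0.053 m and contact force between the fingers and square_pot below 0.05 N and distance of lid_c from where it was at the start of the episode below 0.02 m), for 0.2 s.
2. the lid sits in the tagine dish, let go, while all three pots are still on the slab (horizontal distance between lid_c and dish_seat below 0.008 m and z of lid_c in the frame of dish_seat between 0.035 and 0.045 m and angle between lid_c's own z axis and vertical below 0.1 rad and contact force between the fingers and lid below 0.05 N and x of vase_c in the frame of slab_top between -0.135 and 0.135 m and y of vase_c in the frame of slab_top between -0.07 and 0.07 m and z of vase_c in the frame of slab_top between 0.053 and 0.069 m and angle between each of vase_c, beaker_c, square_c's own z axis and vertical below 0.12 rad and contact force between the fingers and bottle_vase below 0.05 N and x of beaker_c in the frame of slab_top between -0.135 and 0.135 m and y of beaker_c in the frame of slab_top between -0.07 and 0.07 m and z of beaker_c in the frame of slab_top between 0.042 and 0.058 m and contact force between the fingers and beaker below 0.05 N and x of square_c in the frame of slab_top between -0.135 and 0.135 m and y of square_c in the frame of slab_top between -0.07 and 0.07 m and z of square_c in the frame of slab_top between 0.037 and 0.053 m and contact force between the fingers and square_pot below 0.05 N), for 0.2 s.
At the end, for the whole second after the job is handed in: The lid sits knob up in the tagine dish (centred within 8 mm, height within 5 mm, level within 0.1 rad); each of the three pots stands upright (within 0.12 rad) within 15 mm of where it stood at the start; the little bowl is within 15 mm of where it was, upright; everything is let go and at rest (horizontal distance between lid_c and dish_seat below 0.008 m and z of lid_c in the frame of dish_seat between 0.035 and 0.045 m and angle between lid_c's own z axis and vertical below 0.1 rad and contact force between the fingers and lid below 0.05 N and distance of each of vase_c, beaker_c, square_c, bowl_c from where it was at the start of the episode below 0.015 m and angle between each of vase_c, beaker_c, square_c, bowl_c's own z axis and vertical below 0.12 rad and linear speed of each of bottle_vase, beaker, square_pot, lid below 0.02 m/s); the robot touches nothing.
It fails at once if a pot, the lid or the bowl was toppled (angle between any of vase_c, beaker_c, square_c, lid_c, bowl_c's own z axis and vertical above 0.7 rad).
It fails at once if a pot or the lid was dropped from a height (let go, it fell faster than 0.8 m/s) ((linear speed of bottle_vase above 0.8 m/s and contact force between the fingers and bottle_vase below 0.01 N) or (linear speed of beaker above 0.8 m/s and contact force between the fingers and beaker below 0.01 N) or (linear speed of square_pot above 0.8 m/s and contact force between the fingers and square_pot below 0.01 N) or (linear speed of lid above 0.8 m/s and contact force between the fingers and lid below 0.01 N)).
It also fails if it takes over 144 s, if anything falls off the work surface, if the arm or the gripper's body presses on something with over 40 N, if the wrist force passes 120 N, or if a joint passes its speed limit or range.

## Working session

There is one attempt and no reset: what is moved stays moved. The work goes in short steps, Python scripts to look and compute and a tool call to move; the robot and the scene stay as the last step left them, time stands still between calls to the robot, and variables do not carry over. Pictures are saved under pics/ and viewed, and the job is handed in when it is done.

Besides the shell and the picture viewer there is one more tool, called after "Call:" as name(argument=value, ...) on one line, values as JSON. drive_tool: Moves the arm, as the interface text tells. Its arguments: {"type":"object","properties":{"increments":{"type":"array"},"squeeze":{"type":"number"}},"required":["increments"]}

```bash
mkdir -p pics; python3 - <<'E'
from station import ctrl
import cv2
for n in("side","top"):
    im=ctrl.camera(n); cv2.imwrite(f"pics/{n}0.png",im[:,:,::-1]); print(n,ctrl.calibration(n))
print(ctrl.get_obs())
E
```

```text
side {'fx': 520.9426072223922, 'fy': 520.9426072223922, 'cx': 316.20367257892894, 'cy': 240.31304533566214, 'rvec': array([ 0.89200296, -2.39656132,  1.19827548]), 'tvec': array([0.42523392, 0.29871645, 0.91593325])}
top {'fx': 600.3062961388565, 'fy': 600.3062961388565, 'cx': 319.06329327340336, 'cy': 250.7550704414247, 'rvec': array([ 2.14873101, -2.18727927,  0.14002235]), 'tvec': array([-0.0037056 ,  0.57584523,  1.17121993])}
{'time_s': 0.1, 'qpos': array([-1.20560671e+00,  3.00429462e-01,  1.52152620e+00,  3.46490215e-05,
        1.32071724e+00, -6.66159291e-02]), 'joint_vel': array([ 0.00066745, -0.00100894, -0.00200402, -0.00241632,  0.00012055,
        0.00022467]), 'tau': array([ 8.94040641e-04, -5.32649016e+01, -3.53286195e+01,  7.09228450e-02,
        2.35017546e-02, -4.84147199e-05]), 'ee_pos': array([ 0.23009775, -0.4993069 ,  0.22193238]), 'eef_rot': array([-3.14148726e+00,  1.07561617e-03, -1.13899932e+00]), 'force': array([ 0.04621553, -0.53763177, -0.45043241]), 'moment': array([ 0.00351884,  0.01350764, -0.00933139]), 'grip_width': 0.09408698138470109}
```

View pics/top0.png

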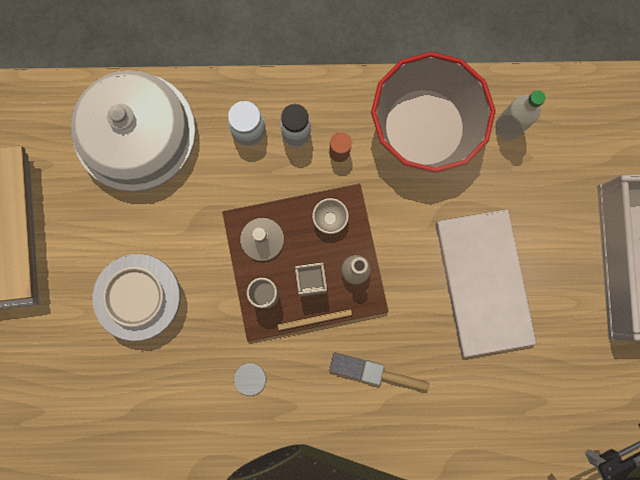

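View pics/side0.png

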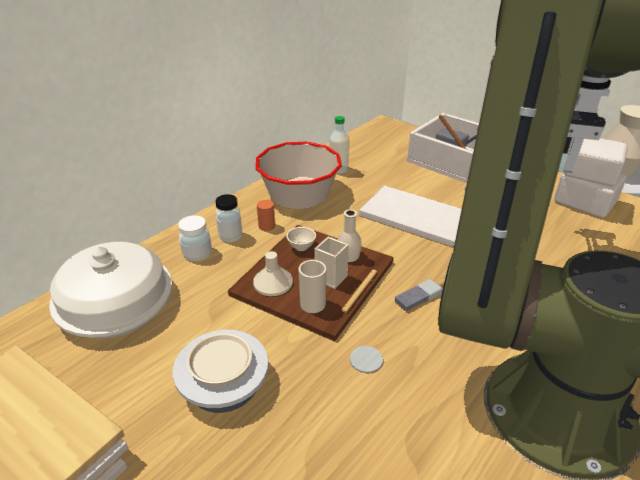

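The top picture shows the beaker at (262,293), square pot (311,279), vase (356,269), lid (261,240), bowl (330,217), slab around (487,283) and dish (135,297). Next come precise measurements.

```bash
cat > h.py <<'E'
import numpy as np,cv2
from station import ctrl
def cal(n):
    c=ctrl.calibration(n);K=np.array([[c['fx'],0,c['cx']],[0,c['fy'],c['cy']],[0,0,1.]])
    return K,c['rvec'],c['tvec']
def ray(n,uv,z):
    K,r,t=cal(n);R=cv2.Rodrigues(r)[0];C=-R.T@t
    d=R.T@np.linalg.inv(K)@np.array([uv[0],uv[1],1.]);s=(z-C[2])/d[2];return C+s*d
def proj(n,p):
    K,r,t=cal(n);return cv2.projectPoints(np.array(p,float).reshape(-1,3),r,t,K,None)[0].reshape(-1,2)
def crop(n,f,x0,y0,w,h,s):
    im=cv2.imread(f)[y0:y0+h,x0:x0+w];return cv2.resize(im,None,fx=s,fy=s,interpolation=cv2.INTER_CUBIC)
E
python3 - <<'E'
from h import *
cv2.imwrite("pics/t0c.png",crop('top','pics/top0.png',215,180,180,140,4.4))
cv2.imwrite("pics/s0c.png",crop('side','pics/side0.png',225,200,180,135,4.4))
im=cv2.imread("pics/top0.png");hsv=cv2.cvtColor(im,cv2.COLOR_BGR2HSV)
for p in [(487,283),(262,240),(135,297),(250,330),(320,200),(100,297),(250,300),(262,275)]: print(p,hsv[p[1],p[0]],im[p[1],p[0]])
def quad(m,lo):
    cs,_=cv2.findContours(m,cv2.RETR_EXTERNAL,cv2.CHAIN_APPROX_NONE)
    return max(cs,key=cv2.contourArea)
roi=np.zeros((480,640),np.uint8);roi[195:370,425:545]=255
m=((hsv[...,1]<50)&(hsv[...,2]>150)).astype(np.uint8)*255&roi
c=quad(m,0);r=cv2.minAreaRect(c);print('slab',r,[ray('top',p,0.022)[:2].round(4) for p in cv2.boxPoints(r)],ray('top',r[0],.022))
E
```

```text
(487, 283) [ 13  41 198] [166 180 198]
(262, 240) [18 62 91] [69 82 91]
(135, 297) [ 16  53 206] [163 186 206]
(250, 330) [ 12 144  87] [38 58 87]
(320, 200) [ 11 142  95] [42 62 95]
(100, 297) [  6  14 180] [170 172 180]
(250, 300) [ 20  48 217] [176 203 217]
(262, 275) [ 11 140  91] [41 60 91]
slab ((486.3576354980469, 282.2311706542969), (139.3244171142578, 72.98870086669922), 78.79920196533203) [array([ 0.6341, -0.2562]), array([ 0.6611, -0.4046]), array([ 0.3831, -0.4436]), array([ 0.3579, -0.2988])] [ 0.50723009 -0.35090578  0.022     ]
```

View pics/t0c.png

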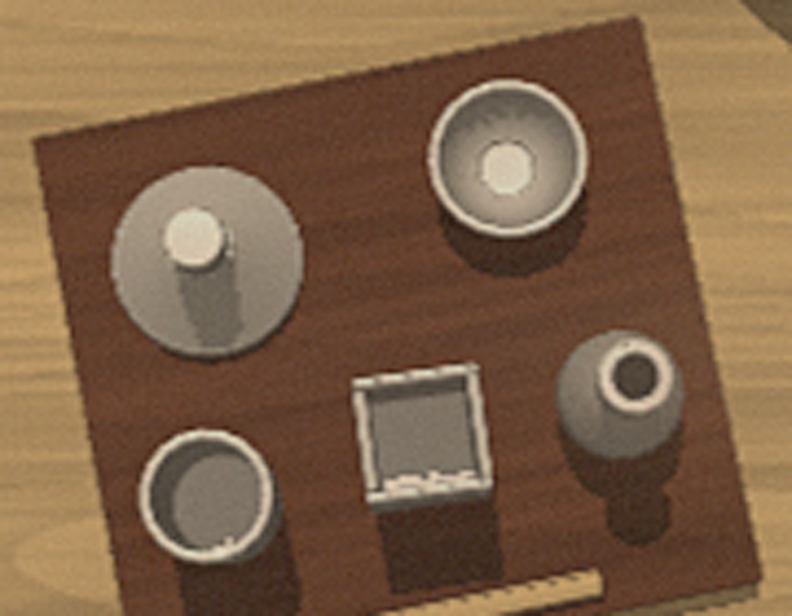

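View pics/s0c.png

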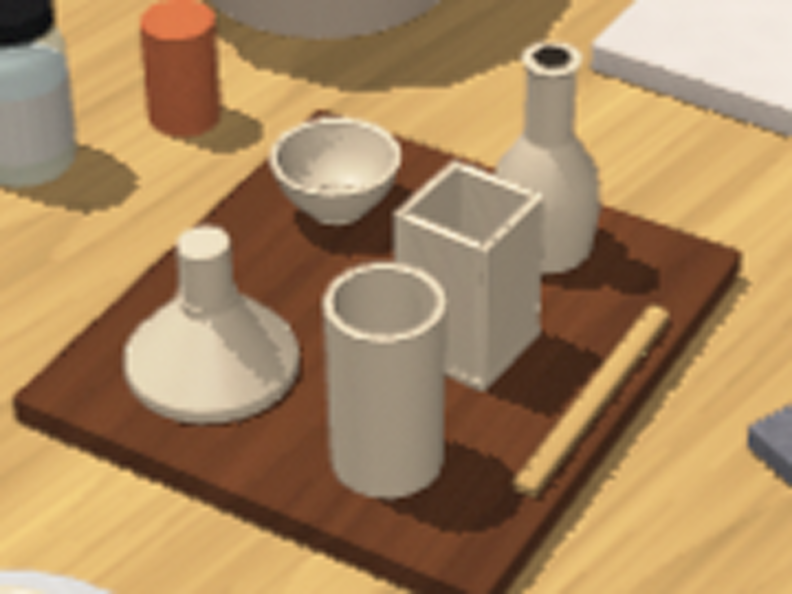

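```bash
python3 - <<'E'
from h import *
im=cv2.imread("pics/top0.png");hsv=cv2.cvtColor(im,cv2.COLOR_BGR2HSV)
def at(cx,cy):return (215+cx/4.4-.4, 180+cy/4.4-.4)
for n,c,z in [('beaker',(207.5,497),.118),('square',(422,437),.108),('vase lip',(635.5,375),.14),('knob',(196,239),.098),('lidfoot',(207.5,261),.018),('bowl',(507.5,159),.054)]:
    print(n,at(*c),ray('top',at(*c),z).round(4))
sq=[ray('top',at(*c),.108)[:2] for c in [(352,381),(476,364),(493,496),(368,507)]]
for i in range(4):
    d=sq[(i+1)%4]-sq[i];print('sq edge',np.linalg.norm(d),np.arctan2(d[1],d[0]))
# dish
v=cv2.resize(im[245:350,85:190],None,fx=5.5,fy=5.5,interpolation=cv2.INTER_CUBIC);cv2.imwrite('pics/dish0.png',v)
b=cv2.imread("pics/side0.png")[325:415,165:280];cv2.imwrite('pics/dishs0.png',cv2.resize(b,None,fx=5.5,fy=5.5,interpolation=cv2.INTER_CUBIC))
m=((hsv[...,1]<30)&(hsv[...,2]>120)).astype(np.uint8);m[:,:80]=0;m[:240]=0;m[:,195:]=0;m[350:]=0
c=max(cv2.findContours(m,cv2.RETR_EXTERNAL,cv2.CHAIN_APPROX_NONE)[0],key=cv2.contourArea)
e=cv2.fitEllipse(cv2.convexHull(c));print('wheel',e)
for z in(.03,.04,.05):print(ray('top',e[0],z),e[1][0]/600*(ctrl.calibration('top')['tvec'][2]-z))
bd=cv2.inRange(hsv,(0,110,30),(16,255,125));bd[:170]=0;bd[350:]=0;bd[:,:210]=0;bd[:,400:]=0
c=max(cv2.findContours(cv2.morphologyEx(bd,cv2.MORPH_CLOSE,np.ones((3,3))),cv2.RETR_EXTERNAL,cv2.CHAIN_APPROX_NONE)[0],key=cv2.contourArea)
r=cv2.minAreaRect(c);print('board',r,ray('top',r[0],.018))
E
```

```text
beaker (261.7590909090909, 292.55454545454546) [0.4899 0.0946 0.118 ]
square (310.5090909090909, 278.91818181818184) [0.5143 0.0041 0.108 ]
vase lip (359.03181818181815, 264.82727272727277) [ 0.5362 -0.0848  0.14  ]
knob (259.1454545454546, 233.9181818181818) [0.6024 0.1004 0.098 ]
lidfoot (261.7590909090909, 238.9181818181818) [0.6037 0.102  0.018 ]
bowl (329.9409090909091, 215.73636363636362) [ 0.6429 -0.0365  0.054 ]
sq edge 0.05335992704418156 -1.451302658854984
sq edge 0.0567011151398975 -3.033236213798616
sq edge 0.05320263185288848 1.6405007898017712
sq edge 0.05405131800331767 0.11194049812202655
wheel ((135.66058349609375, 296.9349060058594), (84.91999816894531, 87.97415161132812), 45.754520416259766)
[0.48993627 0.35211356 0.03      ] 0.1615206569461238
[0.48949404 0.34920721 0.04      ] 0.16010532364330804
[0.48905181 0.34630085 0.05      ] 0.1586899903404923
board ((304.355712890625, 263.3808898925781), (136.0613555908203, 143.95066833496094), 78.19756317138672) [0.55222274 0.01611884 0.018     ]
```

View pics/dish0.png

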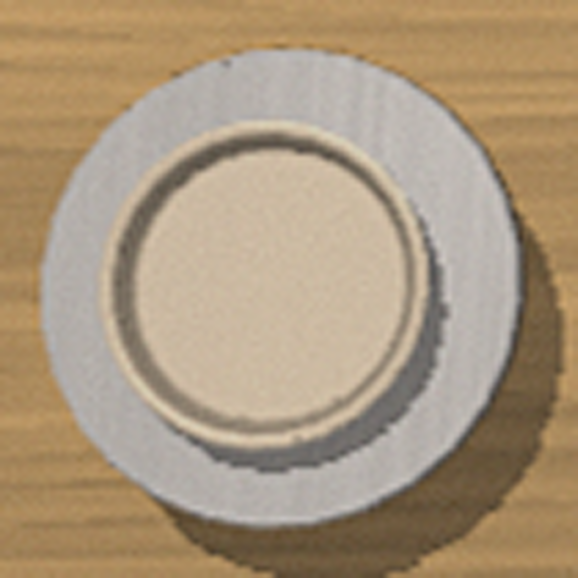

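View pics/dishs0.png

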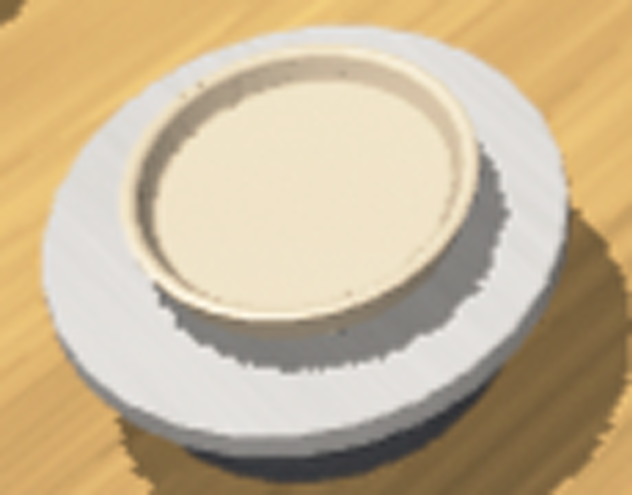

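```bash
python3 - <<'E'
from h import *
print('dish rim',ray('top',(132.8,296.4),.074),'floor',ray('top',(134.05,296.6),.064))
print('dish side rim',ray('side',(165+301/5.5-.4,325+187/5.5-.4),.074))
at=lambda c:(225+c[0]/4.4-.4,200+c[1]/4.4-.4)
for n,c,z in [('vase',(551.5,60),.14),('beaker',(384.5,302),.118),('knob',(203.5,243),.098),('square',(470,205.5),.108),('bowl',(336.5,160),.054)]: print(n,ray('side',at(c),z).round(4))
# check pixel circle projections: centre of circle bounding boxes
def circ(cam,c,r):
    a=np.linspace(0,6.28,200);p=proj(cam,np.c_[c[0]+r*np.cos(a),c[1]+r*np.sin(a),np.full(200,c[2])]);return (p.min(0)+p.max(0))/2,p.max(0)-p.min(0)
for n,c,r in [('vase',(.536,-.085,.14),.016),('beaker',(.490,.0945,.118),.028),('knob',(.6025,.1005,.098),.013),('dish',(.49,.340,.074),.058)]:
    for cam in('top','side'):
        a,b=circ(cam,c,r);print(n,cam,a.round(1),b.round(1))
E
```

```text
dish rim [0.48911089 0.3447974  0.074     ] floor [0.489134   0.34534042 0.064     ]
dish side rim [0.48594679 0.34857786 0.074     ]
vase [ 0.5354 -0.0842  0.14  ]
beaker [0.4908 0.0954 0.118 ]
knob [0.6029 0.1013 0.098 ]
square [0.5156 0.004  0.108 ]
bowl [ 0.6406 -0.0349  0.054 ]
vase top [359.1 265. ] [17.5 17.5]
vase side [350. 213.] [14.3  8. ]
beaker top [261.8 292.6] [30.3 30.3]
beaker side [312.6 268.4] [27.9 17.9]
knob top [259.1 233.9] [13.7 13.5]
knob side [271.2 254.8] [12.2  7.6]
dish top [135.3 296.1] [60.8 60.7]
dish side [221.3 355.9] [66.1 50.8]
```

Call:
drive_tool(increments=[[[0,0,-10.3],[0,0,0],1],[[0,0,-10.3],[0,0,0],1],[[0,0,-10.3],[0,0,0],1],[[0,0,-10.3],[0,0,0],1],[[0,0,-10.3],[0,0,0],1],[[0,0,-10.3],[0,0,0],1],[[0,0,-10.3],[0,0,0],0.85],[[0,0,0],[0,0,0],0.85],[[0,0,0],[0,0,0],0.85]], squeeze=20)

```text
time_s: 1.23
ee_pos: [0.2302, -0.4994, 0.2223]
eef_rot: [-3.141, 0.0, 0.115]
force: [-0.6, -0.5, 0.8]
grip_width: 0.0801
```

```bash
cat >> h.py <<'E'
from scipy.spatial.transform import Rotation as Ro
def go(*targets):
    o=ctrl.get_obs();R=Ro.from_euler('xyz',o['eef_rot']).as_matrix();p=o['ee_pos']
    print('t',round(o['time_s'],2),'tcp',p.round(4),'rpy',o['eef_rot'].round(4),'F',o['force'].round(2),'w',round(o['grip_width'],4))
    for t in targets:
        print('->',t,'tool shift mm',(R.T@(np.array(t)-p)*1000).round(1)); p=np.array(t)
S=dict(vase=(.5358,-.0845),beaker=(.4903,.0950),square=(.515,.004),lid=(.6027,.101),dish=(.4885,.3455))
E
python3 -c "
from h import *
go((.5358,-.0845,.222),(.5358,-.0845,.112))"
```

```text
t 1.23 tcp [ 0.2302 -0.4994  0.2223] rpy [-3.1412e+00  1.0000e-04  1.1530e-01] F [-0.56 -0.47  0.79] w 0.0801
-> (0.5358, -0.0845, 0.222) tool shift mm [ 351.3 -377.     0.4]
-> (0.5358, -0.0845, 0.112) tool shift mm [  0.   0. 110.]
```

Call:
drive_tool(increments=[[[0,0,0],[29.3,-31.4,0],0.85],[[0,0,0],[29.3,-31.4,0],0.85],[[0,0,0],[29.3,-31.4,0],0.85],[[0,0,0],[29.3,-31.4,0],0.85],[[0,0,0],[29.3,-31.4,0],0.85],[[0,0,0],[29.3,-31.4,0],0.85],[[0,0,0],[29.3,-31.4,0],0.85],[[0,0,0],[29.3,-31.4,0],0.85],[[0,0,0],[29.3,-31.4,0],0.85],[[0,0,0],[29.3,-31.4,0],0.85],[[0,0,0],[29.3,-31.4,0],0.85],[[0,0,0],[29.3,-31.4,0],0.85],[[0,0,0],[0,0,0],0.85],[[0,0,0],[0,0,0],0.85]])

```text
time_s: 2.98
ee_pos: [0.5341, -0.0838, 0.2223]
eef_rot: [3.142, 0.0, 0.118]
force: [0.3, -0.7, -0.5]
grip_width: 0.0798
```

```bash
python3 -c "
from h import *
go((.5358,-.0845,.222),(.5358,-.0845,.112))
for n in('top','side'): cv2.imwrite(f'pics/{n}1.png',ctrl.camera(n)[:,:,::-1])
cv2.imwrite('pics/c1.png',np.hstack([crop('top','pics/top1.png',215,180,180,140,2.2),crop('side','pics/side1.png',225,180,180,140,2.2)]))"
```

```text
t 2.98 tcp [ 0.5341 -0.0838  0.2223] rpy [3.1416e+00 4.0000e-04 1.1790e-01] F [ 0.31 -0.75 -0.52] w 0.0798
-> (0.5358, -0.0845, 0.222) tool shift mm [1.6 0.9 0.3]
-> (0.5358, -0.0845, 0.112) tool shift mm [  0.  -0. 110.]
```

View pics/c1.png

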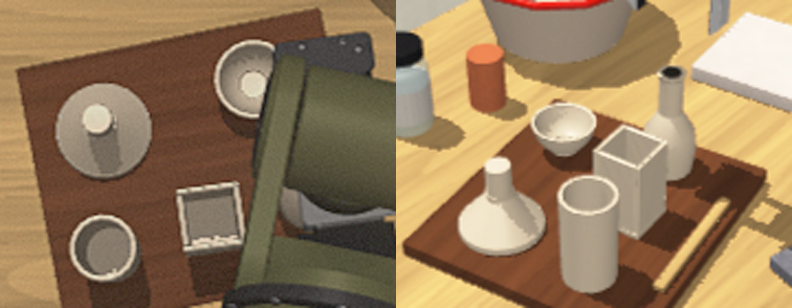

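The arm hangs over the vase and the pots are undisturbed. I'll descend to the neck, close and lift.

Call:
drive_tool(increments=[[[0,0,0],[1.6,0.9,15],0.85],[[0,0,0],[0,0,20],0.85],[[0,0,0],[0,0,20],0.85],[[0,0,0],[0,0,20],0.85],[[0,0,0],[0,0,20],0.85],[[0,0,0],[0,0,15],0.85],[[0,0,0],[0,0,0],0.85],[[0,0,0],[0,0,0],0.5],[[0,0,0],[0,0,0],0.4],[[0,0,0],[0,0,0],0.35],[[0,0,0],[0,0,0],0.3],[[0,0,0],[0,0,0],0.25],[[0,0,0],[0,0,0],0.2],[[0,0,0],[0,0,0],0],[[0,0,0],[0,0,0],0],[[0,0,0],[0,0,0],0],[[0,0,0],[0,0,0],0]])

```text
time_s: 5.2
ee_pos: [0.5362, -0.0842, 0.1125]
eef_rot: [3.142, -0.0, 0.119]
force: [0.9, 0.6, 1.2]
grip_width: 0.0279
```

```bash
python3 -c "
from h import *
c=np.array([.509,-.351]);y=.146;ux=np.array([np.cos(y),np.sin(y)]);uy=np.array([-np.sin(y),np.cos(y)])
for a,b in((.09,0),(0,0),(-.09,0)): print((c+a*ux+b*uy).round(4))
go((.536,-.0845,.262),(.598,-.338,.262),(.598,-.338,.117))
cv2.imwrite('pics/side2.png',ctrl.camera('side')[:,:,::-1])
cv2.imwrite('pics/c2.png',crop('side','pics/side2.png',225,160,180,140,3.5))"
```

```text
[ 0.598  -0.3379]
[ 0.509 -0.351]
[ 0.42   -0.3641]
t 5.2 tcp [ 0.5362 -0.0842  0.1125] rpy [ 3.1416e+00 -2.0000e-04  1.1940e-01] F [0.92 0.56 1.24] w 0.0279
-> (0.536, -0.0845, 0.262) tool shift mm [  -0.2    0.3 -149.5]
-> (0.598, -0.338, 0.262) tool shift mm [ 31.4 259.1   0. ]
-> (0.598, -0.338, 0.117) tool shift mm [ -0.  -0. 145.]
```

View pics/c2.png

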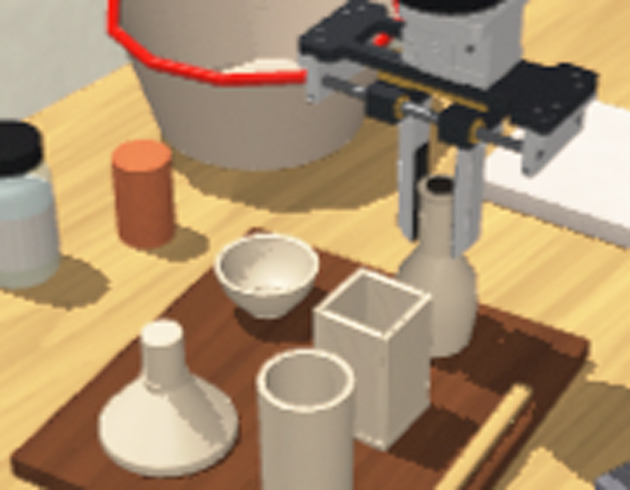

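The fingers are either side of the neck and almost closed (28 mm). I'll let them close fully, then lift.

Call:
drive_tool(increments=[[[0,0,0],[0,0,0],0],[[0,0,0],[0,0,0],0],[[0,0,0],[0,0,0],0],[[0,0,0],[0,0,0],0],[[0,0,0],[0,0,-5],0],[[0,0,0],[0,0,-10],0],[[0,0,0],[0,0,-20],0],[[0,0,0],[0,0,-25],0],[[0,0,0],[0,0,-25],0],[[0,0,0],[0,0,-25],0],[[0,0,0],[0,0,-20],0],[[0,0,0],[0,0,-15],0],[[0,0,0],[0,0,-5],0],[[0,0,0],[0,0,0],0]])

```text
time_s: 7.0
ee_pos: [0.536, -0.0842, 0.2622]
eef_rot: [-3.142, 0.0, 0.119]
force: [0.1, 0.1, -2.6]
grip_width: 0.028
```

```bash
python3 -c "
from h import *
go((.598,-.338,.262),(.598,-.338,.117))"
```

```text
t 7.0 tcp [ 0.536  -0.0842  0.2622] rpy [-3.1415e+00  3.0000e-04  1.1940e-01] F [ 0.05  0.06 -2.61] w 0.028
-> (0.598, -0.338, 0.262) tool shift mm [3.130e+01 2.593e+02 2.000e-01]
-> (0.598, -0.338, 0.117) tool shift mm [  0.   0. 145.]
```

Call:
drive_tool(increments=[[[0,0,0],[1,10,0],0],[[0,0,0],[3,20,0],0],[[0,0,0],[4,30,0],0],[[0,0,0],[4,35,0],0],[[0,0,0],[4,35,0],0],[[0,0,0],[4,35,0],0],[[0,0,0],[4,35,0],0],[[0,0,0],[4,30,0],0],[[0,0,0],[2,20,0],0],[[0,0,0],[1,9,0],0],[[0,0,0],[0,0,15],0],[[0,0,0],[0,0,25],0],[[0,0,0],[0,0,30],0],[[0,0,0],[0,0,30],0],[[0,0,0],[0,0,20],0],[[0,0,0],[0,0,10],0],[[0,0,0],[0,0,7],0],[[0,0,0],[0,0,3],0],[[0,0,0],[0,0,2],0],[[0,0,0],[0,0,0],0]])

```text
time_s: 9.5
ee_pos: [0.5978, -0.3377, 0.1207]
eef_rot: [3.141, -0.0, 0.119]
force: [-0.0, 0.4, -2.6]
grip_width: 0.028
```

```bash
python3 -c "
from h import *
go((.598,-.338,.117))
for n in('top','side'): cv2.imwrite(f'pics/{n}3.png',ctrl.camera(n)[:,:,::-1])
cv2.imwrite('pics/c3.png',np.hstack([crop('top','pics/top3.png',400,170,180,200,2.2),crop('side','pics/side3.png',300,100,180,200,2.2)]))"
```

```text
t 9.5 tcp [ 0.5978 -0.3377  0.1207] rpy [ 3.1414e+00 -3.0000e-04  1.1940e-01] F [-0.01  0.37 -2.61] w 0.028
-> (0.598, -0.338, 0.117) tool shift mm [0.2 0.3 3.7]
```

View pics/c3.png

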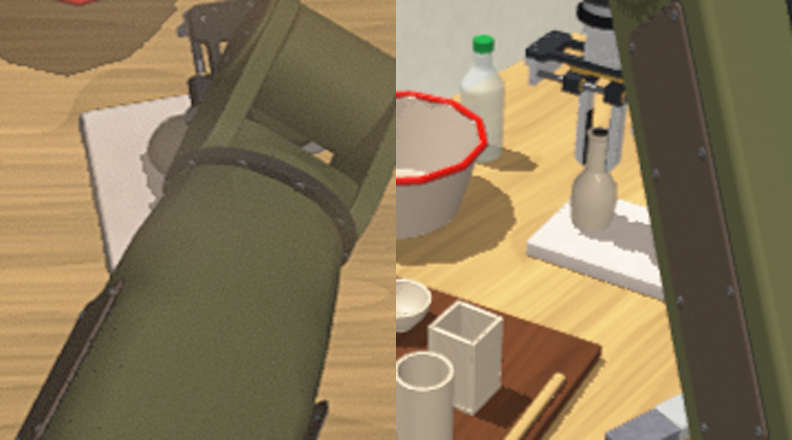

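The vase hangs just over the slab, upright. I'll lower it to contact.

Call:
drive_tool(increments=[[[0,0,0],[0,0,2],0],[[0,0,0],[0,0,1],0],[[0,0,0],[0,0,1],0],[[0,0,0],[0,0,0],0]])

```text
time_s: 10.1
ee_pos: [0.5978, -0.3377, 0.1166]
eef_rot: [3.141, -0.0, 0.119]
force: [-1.2, -0.7, -2.3]
grip_width: 0.0279
```

Call:
drive_tool(increments=[[[0,0,0],[0,0,0.6],0],[[0,0,0],[0,0,0.3],0],[[0,0,0],[0,0,0],0.4],[[0,0,0],[0,0,0],0.5],[[0,0,0],[0,0,0],0.6],[[0,0,0],[0,0,0],0.7],[[0,0,0],[0,0,0],0.7],[[0,0,0],[0,0,-15],0.7],[[0,0,0],[0,0,-30],0.7],[[0,0,0],[0,0,-40],0.7],[[0,0,0],[0,0,-35],0.7],[[0,0,0],[0,0,0],0.7]])

```text
time_s: 11.6
ee_pos: [0.5984, -0.3381, 0.24]
eef_rot: [3.138, -0.005, 0.119]
force: [0.8, -0.6, -0.7]
grip_width: 0.0657
```

```bash
python3 -c "
from h import *
go((.515,.004,.237),(.515,.004,.086))
for n in('top','side'): cv2.imwrite(f'pics/{n}4.png',ctrl.camera(n)[:,:,::-1])
cv2.imwrite('pics/c4.png',np.hstack([crop('top','pics/top4.png',400,170,180,200,2.2),crop('side','pics/side4.png',300,100,180,200,2.2)]))"
```

```text
t 11.6 tcp [ 0.5984 -0.3381  0.24  ] rpy [ 3.1376 -0.0049  0.1194] F [ 0.76 -0.59 -0.72] w 0.0657
-> (0.515, 0.004, 0.237) tool shift mm [ -42.1 -349.6    1.4]
-> (0.515, 0.004, 0.086) tool shift mm [ -0.7  -0.6 151. ]
```

View pics/c4.png

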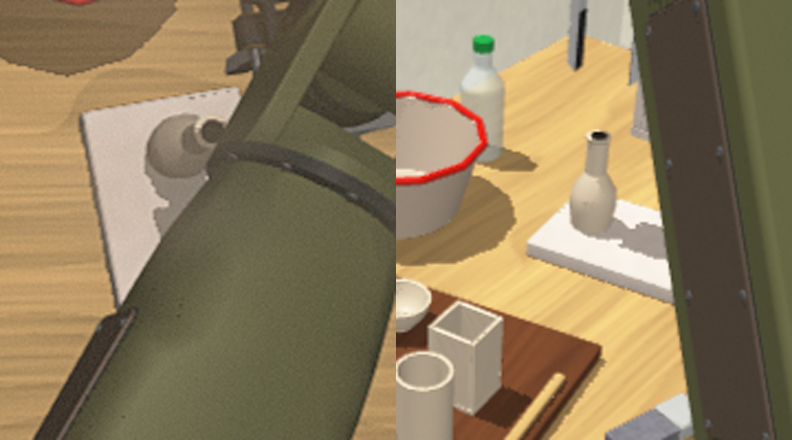

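The vase stands on the slab and is let go. Next is the square pot.

Call:
drive_tool(increments=[[[0,0,0],[-2,-18,0],0.85],[[0,0,0],[-4,-36,0],0.85],[[0,0,0],[-5,-40,0],0.85],[[0,0,0],[-5,-40,0],0.85],[[0,0,0],[-5,-40,0],0.85],[[0,0,0],[-5,-40,0],0.85],[[0,0,0],[-5,-40,0],0.85],[[0,0,0],[-5,-40,0],0.85],[[0,0,0],[-4,-36,0],0.85],[[0,0,0],[-2,-19.5,0],0.85],[[0,0,0],[0,0,0],0.85],[[0,0,0],[0,0,0],0.85]])

```text
time_s: 13.2
ee_pos: [0.5145, 0.0035, 0.2353]
eef_rot: [3.141, 0.001, 0.119]
force: [0.5, 0.3, -0.3]
grip_width: 0.0801
```

```bash
python3 -c "
from h import *
go((.515,.004,.237),(.515,.004,.086))"
```

```text
t 13.2 tcp [0.5145 0.0035 0.2353] rpy [3.1415e+00 5.0000e-04 1.1890e-01] F [ 0.55  0.28 -0.26] w 0.0801
-> (0.515, 0.004, 0.237) tool shift mm [ 0.5 -0.4 -1.7]
-> (0.515, 0.004, 0.086) tool shift mm [ 1.00e-01 -0.00e+00  1.51e+02]
```

Descend 149 mm total, then close.

Call:
drive_tool(increments=[[[0,0,0],[0.5,-0.4,15],0.85],[[0,0,0],[0,0,30],0.85],[[0,0,0],[0,0,30],0.85],[[0,0,0],[0,0,25],0.85],[[0,0,0],[0,0,20],0.85],[[0,0,0],[0,0,17],0.85],[[0,0,0],[0,0,12],0.85],[[0,0,0],[0,0,0],0.85],[[0,0,0],[0,0,0],0.7],[[0,0,0],[0,0,0],0.65],[[0,0,0],[0,0,0],0.6],[[0,0,0],[0,0,0],0.55],[[0,0,0],[0,0,0],0],[[0,0,0],[0,0,0],0],[[0,0,0],[0,0,0],0],[[0,0,0],[0,0,0],0]])

```text
time_s: 15.2
ee_pos: [0.5157, 0.0048, 0.0873]
eef_rot: [3.141, -0.003, 0.119]
force: [4.4, 1.0, 5.2]
grip_width: 0.0539
```

```bash
python3 -c "
from h import *
go((.515,.004,.236),(.509,-.351,.236),(.509,-.351,.096))"
```

```text
t 15.2 tcp [0.5157 0.0048 0.0873] rpy [ 3.1413e+00 -2.5000e-03  1.1940e-01] F [4.42 0.98 5.19] w 0.0539
-> (0.515, 0.004, 0.236) tool shift mm [  -0.4    0.8 -148.7]
-> (0.509, -0.351, 0.236) tool shift mm [-48.2 351.8  -0. ]
-> (0.509, -0.351, 0.096) tool shift mm [ -0.4  -0.  140. ]
```

Call:
drive_tool(increments=[[[0,0,0],[0,0,0],0],[[0,0,0],[0,0,0],0],[[0,0,0],[0,0,-3],0],[[0,0,0],[0,0,-7],0],[[0,0,0],[0,0,-15],0],[[0,0,0],[0,0,-25],0],[[0,0,0],[0,0,-30],0],[[0,0,0],[0,0,-30],0],[[0,0,0],[0,0,-20],0],[[0,0,0],[0,0,-15],0],[[0,0,0],[0,0,-5],0],[[0,0,0],[0,0,0],0]])

```text
time_s: 16.7
ee_pos: [0.5147, 0.0048, 0.2363]
eef_rot: [-3.142, 0.0, 0.119]
force: [-0.5, 0.2, -2.8]
grip_width: 0.054
```

```bash
python3 -c "
from h import *
go((.509,-.351,.236),(.509,-.351,.096))
cv2.imwrite('pics/side5.png',ctrl.camera('side')[:,:,::-1])
cv2.imwrite('pics/c5.png',crop('side','pics/side5.png',225,90,200,200,3))"
```

```text
t 16.7 tcp [0.5147 0.0048 0.2363] rpy [-3.1415e+00  4.0000e-04  1.1940e-01] F [-0.48  0.24 -2.81] w 0.054
-> (0.509, -0.351, 0.236) tool shift mm [-4.810e+01  3.526e+02  3.000e-01]
-> (0.509, -0.351, 0.096) tool shift mm [1.0e-01 0.0e+00 1.4e+02]
```

View pics/c5.png

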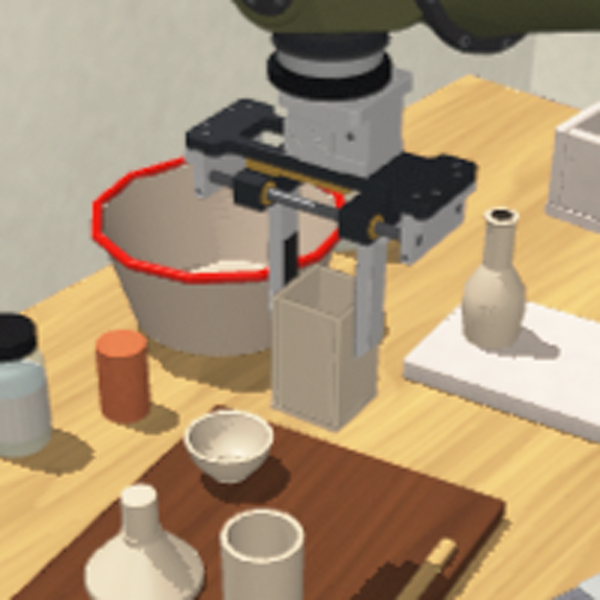

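The square pot is held upright. Now carry it to the middle of the slab.

Call:
drive_tool(increments=[[[0,0,0],[-2,12,0],0],[[0,0,0],[-3,25,0],0],[[0,0,0],[-5,38,0],0],[[0,0,0],[-6,40,0],0],[[0,0,0],[-6,40,0],0],[[0,0,0],[-6,40,0],0],[[0,0,0],[-6,40,0],0],[[0,0,0],[-5,40,0],0],[[0,0,0],[-4,38,0],0],[[0,0,0],[-3,25,0],0],[[0,0,0],[-2,14.6,0],0],[[0,0,0],[0,0,15],0],[[0,0,0],[0,0,30],0],[[0,0,0],[0,0,35],0],[[0,0,0],[0,0,30],0],[[0,0,0],[0,0,18],0],[[0,0,0],[0,0,8],0],[[0,0,0],[0,0,4],0],[[0,0,0],[0,0,0],0]])

```text
time_s: 19.12
ee_pos: [0.5094, -0.3511, 0.0971]
eef_rot: [3.141, -0.001, 0.119]
force: [-0.6, 0.7, -3.1]
grip_width: 0.0542
```

```bash
python3 -c "
from h import *
go((.509,-.351,.092))
for n in('top','side'): cv2.imwrite(f'pics/{n}6.png',ctrl.camera(n)[:,:,::-1])
cv2.imwrite('pics/c6.png',np.hstack([crop('top','pics/top6.png',400,170,180,200,2.2),crop('side','pics/side6.png',300,100,180,200,2.2)]))"
```

```text
t 19.12 tcp [ 0.5094 -0.3511  0.0971] rpy [ 3.141e+00 -6.000e-04  1.195e-01] F [-0.55  0.73 -3.13] w 0.0542
-> (0.509, -0.351, 0.092) tool shift mm [-0.4 -0.2  5.1]
```

View pics/c6.png

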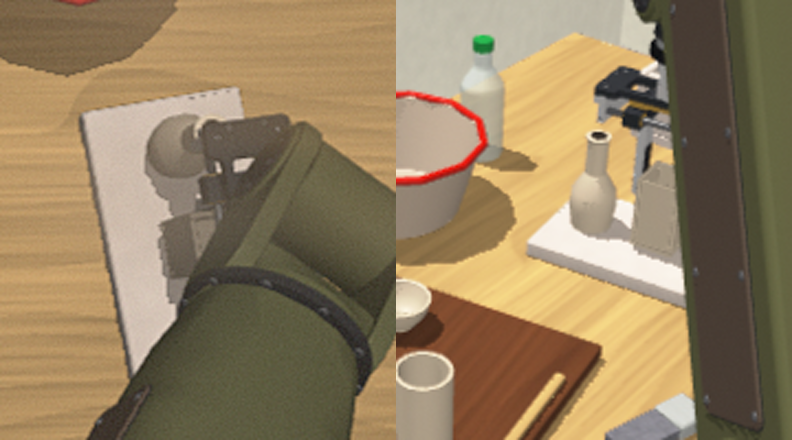

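Square pot above the slab with clearance to the vase. Lower to contact.

Call:
drive_tool(increments=[[[0,0,0],[0,0,3],0],[[0,0,0],[0,0,1.5],0],[[0,0,0],[0,0,1],0],[[0,0,0],[0,0,0],0]])

```text
time_s: 19.73
ee_pos: [0.5092, -0.3511, 0.0913]
eef_rot: [3.141, -0.0, 0.119]
force: [-1.7, 0.9, 0.2]
grip_width: 0.0537
```

Call:
drive_tool(increments=[[[0,0,0],[0,0,0.2],0],[[0,0,0],[0,0,0],0.62],[[0,0,0],[0,0,0],0.68],[[0,0,0],[0,0,0],0.76],[[0,0,0],[0,0,0],0.76],[[0,0,0],[0,0,0],0.76],[[0,0,0],[0,0,-10],0.76],[[0,0,0],[0,0,-20],0.76],[[0,0,0],[0,0,-35],0.76],[[0,0,0],[0,0,-40],0.76],[[0,0,0],[0,0,-30],0.76],[[0,0,0],[0,0,-15],0.76],[[0,0,0],[0,0,0],0.76]])

```text
time_s: 21.35
ee_pos: [0.5093, -0.3511, 0.2414]
eef_rot: [3.141, -0.001, 0.119]
force: [0.4, 0.7, -1.0]
grip_width: 0.0718
```

```bash
python3 -c "
from h import *
go((.4905,.095,.241),(.4905,.095,.094))
for n in('top','side'): cv2.imwrite(f'pics/{n}7.png',ctrl.camera(n)[:,:,::-1])
cv2.imwrite('pics/c7.png',np.hstack([crop('top','pics/top7.png',400,170,180,200,2.2),crop('side','pics/side7.png',300,100,180,200,2.2)]))"
```

```text
t 21.35 tcp [ 0.5093 -0.3511  0.2414] rpy [ 3.1408e+00 -9.0000e-04  1.1930e-01] F [ 0.38  0.65 -0.96] w 0.0718
-> (0.4905, 0.095, 0.241) tool shift mm [ 3.450e+01 -4.452e+02  1.000e-01]
-> (0.4905, 0.095, 0.094) tool shift mm [-1.00e-01 -1.00e-01  1.47e+02]
```

View pics/c7.png

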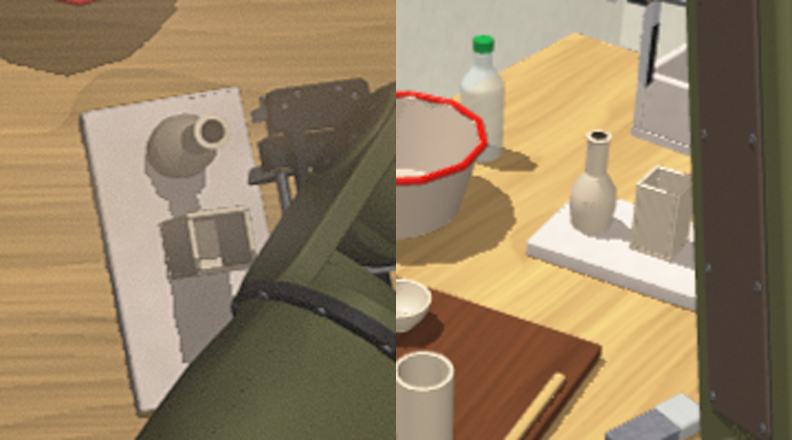

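Both stand on the slab and are clear. Next is the beaker.

Call:
drive_tool(increments=[[[0,0,0],[2,-20,0],0.85],[[0,0,0],[3,-40,0],0.85],[[0,0,0],[4,-45,0],0.85],[[0,0,0],[4,-45,0],0.85],[[0,0,0],[4,-50,0],0.85],[[0,0,0],[4,-50,0],0.85],[[0,0,0],[4,-50,0],0.85],[[0,0,0],[3,-50,0],0.85],[[0,0,0],[3,-45,0],0.85],[[0,0,0],[2,-32,0],0.85],[[0,0,0],[1.5,-18.2,0],0.85],[[0,0,0],[0,0,0],0.85],[[0,0,0],[0,0,0],0.85],[[0,0,0],[0,0,0],0.85]])

```text
time_s: 23.2
ee_pos: [0.4905, 0.0942, 0.2408]
eef_rot: [3.142, 0.0, 0.118]
force: [-0.5, -1.7, -1.0]
grip_width: 0.0799
```

```bash
python3 -c "
from h import *
go((.4905,.095,.241),(.4905,.095,.094))"
```

```text
t 23.2 tcp [0.4905 0.0942 0.2408] rpy [3.1415e+00 1.0000e-04 1.1810e-01] F [-0.49 -1.7  -1.02] w 0.0799
-> (0.4905, 0.095, 0.241) tool shift mm [ 0.1 -0.8 -0.2]
-> (0.4905, 0.095, 0.094) tool shift mm [  0.  -0. 147.]
```

Call:
drive_tool(increments=[[[0,0,0],[0,-0.5,15],0.85],[[0,0,0],[0,0,30],0.85],[[0,0,0],[0,0,30],0.85],[[0,0,0],[0,0,25],0.85],[[0,0,0],[0,0,20],0.85],[[0,0,0],[0,0,16],0.85],[[0,0,0],[0,0,11],0.85],[[0,0,0],[0,0,0],0.85],[[0,0,0],[0,0,0],0.7],[[0,0,0],[0,0,0],0.66],[[0,0,0],[0,0,0],0.63],[[0,0,0],[0,0,0],0.6],[[0,0,0],[0,0,0],0.57],[[0,0,0],[0,0,0],0],[[0,0,0],[0,0,0],0],[[0,0,0],[0,0,0],0],[[0,0,0],[0,0,0],0],[[0,0,0],[0,0,0],0]])

```text
time_s: 25.45
ee_pos: [0.4907, 0.0957, 0.0942]
eef_rot: [-3.142, -0.001, 0.119]
force: [4.0, 0.8, 5.9]
grip_width: 0.0545
```

```bash
python3 -c "
from h import *
go((.4905,.095,.244),(.42,-.364,.244),(.42,-.364,.104))"
```

```text
t 25.45 tcp [0.4907 0.0957 0.0942] rpy [-3.1415e+00 -1.1000e-03  1.1940e-01] F [4.   0.8  5.88] w 0.0545
-> (0.4905, 0.095, 0.244) tool shift mm [-1.000e-01  6.000e-01 -1.498e+02]
-> (0.42, -0.364, 0.244) tool shift mm [-1.247e+02  4.473e+02 -2.000e-01]
-> (0.42, -0.364, 0.104) tool shift mm [ -0.2   0.  140. ]
```

Call:
drive_tool(increments=[[[0,0,0],[0,0,0],0],[[0,0,0],[0,0,-3],0],[[0,0,0],[0,0,-7],0],[[0,0,0],[0,0,-15],0],[[0,0,0],[0,0,-25],0],[[0,0,0],[0,0,-30],0],[[0,0,0],[0,0,-30],0],[[0,0,0],[0,0,-20],0],[[0,0,0],[0,0,-15],0],[[0,0,0],[0,0,-5],0],[[0,0,0],[0,0,0],0]])

```text
time_s: 26.82
ee_pos: [0.4902, 0.0956, 0.2436]
eef_rot: [-3.142, 0.0, 0.119]
force: [0.9, -0.4, -3.1]
grip_width: 0.0546
```

```bash
python3 -c "
from h import *
go((.42,-.364,.244),(.42,-.364,.104))
cv2.imwrite('pics/side8.png',ctrl.camera('side')[:,:,::-1])
cv2.imwrite('pics/c8.png',crop('side','pics/side8.png',225,90,200,200,3))"
```

```text
t 26.82 tcp [0.4902 0.0956 0.2436] rpy [-3.1416e+00  4.0000e-04  1.1940e-01] F [ 0.86 -0.37 -3.15] w 0.0546
-> (0.42, -0.364, 0.244) tool shift mm [-1.244e+02  4.480e+02 -3.000e-01]
-> (0.42, -0.364, 0.104) tool shift mm [1.0e-01 0.0e+00 1.4e+02]
```

View pics/c8.png

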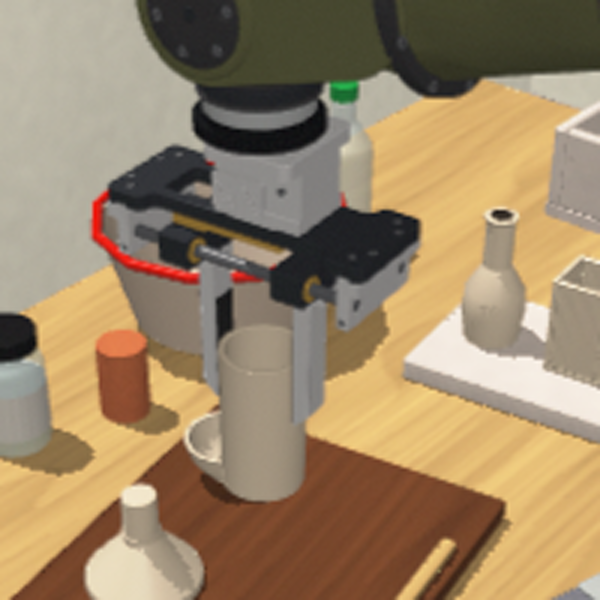

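Call:
drive_tool(increments=[[[0,0,0],[-3,12,0],0],[[0,0,0],[-8,28,0],0],[[0,0,0],[-11,40,0],0],[[0,0,0],[-12.5,45,0],0],[[0,0,0],[-12.5,45,0],0],[[0,0,0],[-12.5,45,0],0],[[0,0,0],[-12.5,45,0],0],[[0,0,0],[-12.5,45,0],0],[[0,0,0],[-12.5,45,0],0],[[0,0,0],[-11,40,0],0],[[0,0,0],[-8,30,0],0],[[0,0,0],[-5,18,0],0],[[0,0,0],[-3,10,0],0],[[0,0,0],[0,0,15],0],[[0,0,0],[0,0,30],0],[[0,0,0],[0,0,35],0],[[0,0,0],[0,0,30],0],[[0,0,0],[0,0,18],0],[[0,0,0],[0,0,6],0],[[0,0,0],[0,0,0],0]])

```text
time_s: 29.38
ee_pos: [0.4208, -0.3639, 0.1102]
eef_rot: [3.141, -0.0, 0.12]
force: [0.1, -0.1, -2.5]
grip_width: 0.0546
```

```bash
python3 -c "
from h import *
go((.42,-.364,.0982))
for n in('top','side'): cv2.imwrite(f'pics/{n}9.png',ctrl.camera(n)[:,:,::-1])
cv2.imwrite('pics/c9.png',np.hstack([crop('top','pics/top9.png',400,170,180,200,2.2),crop('side','pics/side9.png',300,100,180,200,2.2)]))"
```

```text
t 29.38 tcp [ 0.4208 -0.3639  0.1102] rpy [ 3.1412e+00 -3.0000e-04  1.1960e-01] F [ 0.14 -0.06 -2.5 ] w 0.0546
-> (0.42, -0.364, 0.0982) tool shift mm [-0.8 -0.  12. ]
```

View pics/c9.png

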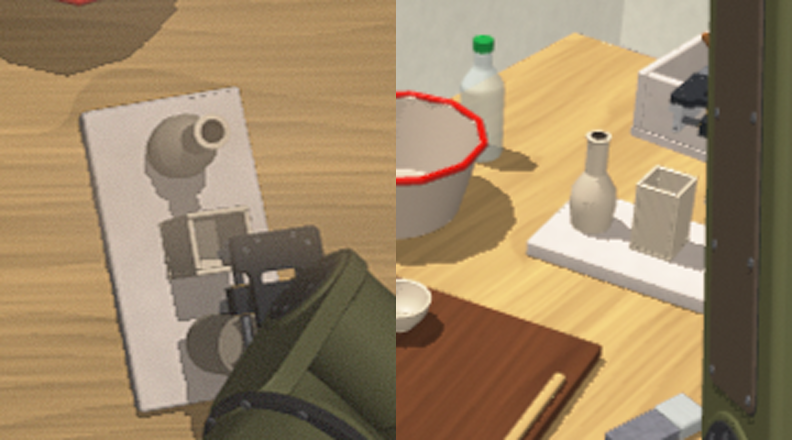

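The beaker is over the near end of the slab and the others are undisturbed.

Call:
drive_tool(increments=[[[0,0,0],[0,0,5],0],[[0,0,0],[0,0,4],0],[[0,0,0],[0,0,2],0],[[0,0,0],[0,0,1],0],[[0,0,0],[0,0,0],0]])

```text
time_s: 30.1
ee_pos: [0.4206, -0.3641, 0.0981]
eef_rot: [3.141, -0.0, 0.119]
force: [0.2, 0.8, 2.1]
grip_width: 0.0546
```

Contact felt (force rose by about 4.6 N). Release and rise.

Call:
drive_tool(increments=[[[0,0,0],[0,0,0],0.62],[[0,0,0],[0,0,0],0.68],[[0,0,0],[0,0,0],0.76],[[0,0,0],[0,0,0],0.76],[[0,0,0],[0,0,0],0.76],[[0,0,0],[0,0,-10],0.76],[[0,0,0],[0,0,-20],0.76],[[0,0,0],[0,0,-35],0.76],[[0,0,0],[0,0,-40],0.76],[[0,0,0],[0,0,-30],0.76],[[0,0,0],[0,0,-15],0.76],[[0,0,0],[0,0,0],0.76]])

```text
time_s: 31.6
ee_pos: [0.4207, -0.3641, 0.2484]
eef_rot: [3.141, -0.001, 0.119]
force: [-0.3, -0.1, -0.7]
grip_width: 0.0717
```

```bash
python3 -c "
from h import *
go((.6027,.101,.248),(.6027,.101,.082))
for n in('top','side'): cv2.imwrite(f'pics/{n}10.png',ctrl.camera(n)[:,:,::-1])
cv2.imwrite('pics/c10.png',np.hstack([crop('top','pics/top10.png',400,170,180,200,2.2),crop('side','pics/side10.png',300,100,180,200,2.2)]))"
```

```text
t 31.6 tcp [ 0.4207 -0.3641  0.2484] rpy [ 3.1407e+00 -7.0000e-04  1.1940e-01] F [-0.26 -0.08 -0.66] w 0.0717
-> (0.6027, 0.101, 0.248) tool shift mm [ 2.361e+02 -4.401e+02  1.000e-01]
-> (0.6027, 0.101, 0.082) tool shift mm [-1.00e-01 -2.00e-01  1.66e+02]
```

View pics/c10.png

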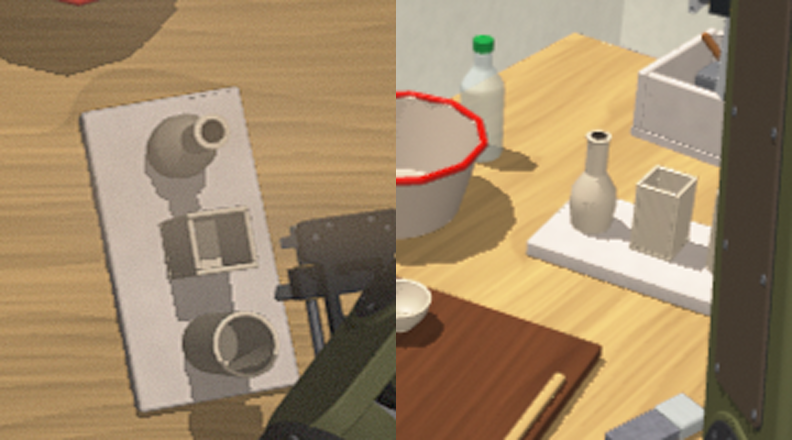

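All three stand upright on the slab. Next is the lid.

Call:
drive_tool(increments=[[[0,0,0],[11,-20,0],0.76],[[0,0,0],[19,-36,0],0.76],[[0,0,0],[22,-42,0],0.76],[[0,0,0],[22,-42,0],0.76],[[0,0,0],[22,-42,0],0.76],[[0,0,0],[22,-42,0],0.76],[[0,0,0],[22,-42,0],0.76],[[0,0,0],[22,-42,0],0.76],[[0,0,0],[22,-42,0],0.76],[[0,0,0],[22,-38,0],0.7],[[0,0,0],[18,-32,0],0.7],[[0,0,0],[12,-20,0],0.7],[[0,0,0],[0,0,0],0.7],[[0,0,0],[0,0,0],0.7],[[0,0,0],[0,0,0],0.7]])

```text
time_s: 33.58
ee_pos: [0.6023, 0.1001, 0.2477]
eef_rot: [3.142, 0.0, 0.118]
force: [-0.5, 0.5, -0.1]
grip_width: 0.0657
```

```bash
python3 -c "
from h import *
go((.6027,.101,.248),(.6027,.101,.082))
"
```

```text
t 33.58 tcp [0.6023 0.1001 0.2477] rpy [3.1415e+00 3.0000e-04 1.1840e-01] F [-0.54  0.5  -0.13] w 0.0657
-> (0.6027, 0.101, 0.248) tool shift mm [ 0.5 -0.8 -0.3]
-> (0.6027, 0.101, 0.082) tool shift mm [  0.  -0. 166.]
```

Call:
drive_tool(increments=[[[0,0,0],[0.5,-0.5,15],0.7],[[0,0,0],[0,0,30],0.7],[[0,0,0],[0,0,35],0.7],[[0,0,0],[0,0,30],0.7],[[0,0,0],[0,0,25],0.7],[[0,0,0],[0,0,18],0.7],[[0,0,0],[0,0,12.5],0.7],[[0,0,0],[0,0,0],0.6],[[0,0,0],[0,0,0],0.5],[[0,0,0],[0,0,0],0.4],[[0,0,0],[0,0,0],0.36],[[0,0,0],[0,0,0],0.33],[[0,0,0],[0,0,0],0.3],[[0,0,0],[0,0,0],0.27],[[0,0,0],[0,0,0],0],[[0,0,0],[0,0,0],0],[[0,0,0],[0,0,0],0],[[0,0,0],[0,0,0],0]])

```text
time_s: 35.83
ee_pos: [0.6031, 0.1016, 0.0825]
eef_rot: [-3.142, -0.0, 0.119]
force: [2.0, 0.5, 1.9]
grip_width: 0.0255
```

```bash
python3 -c "
from h import *
go((.6027,.101,.202),(.4885,.3455,.202),(.4885,.3455,.128))
cv2.imwrite('pics/side11.png',ctrl.camera('side')[:,:,::-1])
cv2.imwrite('pics/c11.png',crop('side','pics/side11.png',205,150,180,160,3.3))"
```

```text
t 35.83 tcp [0.6031 0.1016 0.0825] rpy [-3.1416e+00 -4.0000e-04  1.1930e-01] F [1.99 0.5  1.93] w 0.0255
-> (0.6027, 0.101, 0.202) tool shift mm [  -0.4    0.5 -119.5]
-> (0.4885, 0.3455, 0.202) tool shift mm [ -84.3 -256.4   -0. ]
-> (0.4885, 0.3455, 0.128) tool shift mm [-0.  0. 74.]
```

View pics/c11.png

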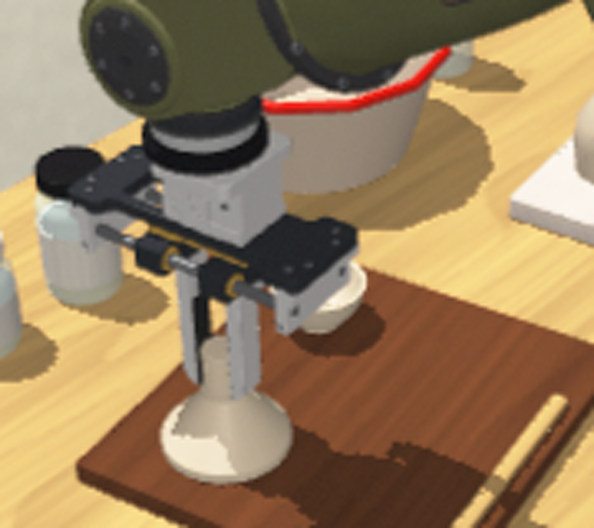

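The knob is held. Lift and carry towards the dish, stopping above it to measure.

Call:
drive_tool(increments=[[[0,0,0],[0,0,-3],0],[[0,0,0],[0,0,-7],0],[[0,0,0],[0,0,-20],0],[[0,0,0],[0,0,-30],0],[[0,0,0],[0,0,-30],0],[[0,0,0],[0,0,-20],0],[[0,0,0],[0,0,-10],0],[[0,0,0],[-4,-12,0],0],[[0,0,0],[-9,-26,0],0],[[0,0,0],[-12,-36,0],0],[[0,0,0],[-12,-38,0],0],[[0,0,0],[-12,-38,0],0],[[0,0,0],[-12,-36,0],0],[[0,0,0],[-10,-32,0],0],[[0,0,0],[-8,-22,0],0],[[0,0,0],[-5.3,-16.4,0],0],[[0,0,0],[0,0,0],0],[[0,0,0],[0,0,0],0]])

```text
time_s: 38.12
ee_pos: [0.4889, 0.3455, 0.2021]
eef_rot: [3.141, 0.0, 0.119]
force: [-0.4, -1.1, -1.6]
grip_width: 0.0255
```

```bash
python3 -c "
from h import *
go((.4885,.3455,.202),(.4885,.3455,.1285))
for n in('top','side'): cv2.imwrite(f'pics/{n}12.png',ctrl.camera(n)[:,:,::-1])
cv2.imwrite('pics/c12.png',np.hstack([crop('top','pics/top12.png',70,220,150,160,2.6),crop('side','pics/side12.png',150,250,150,160,2.6)]))"
```

```text
t 38.12 tcp [0.4889 0.3455 0.2021] rpy [3.1413e+00 3.0000e-04 1.1890e-01] F [-0.4  -1.12 -1.59] w 0.0255
-> (0.4885, 0.3455, 0.202) tool shift mm [-0.4 -0.   0.1]
-> (0.4885, 0.3455, 0.1285) tool shift mm [ 0.  -0.  73.5]
```

View pics/c12.png

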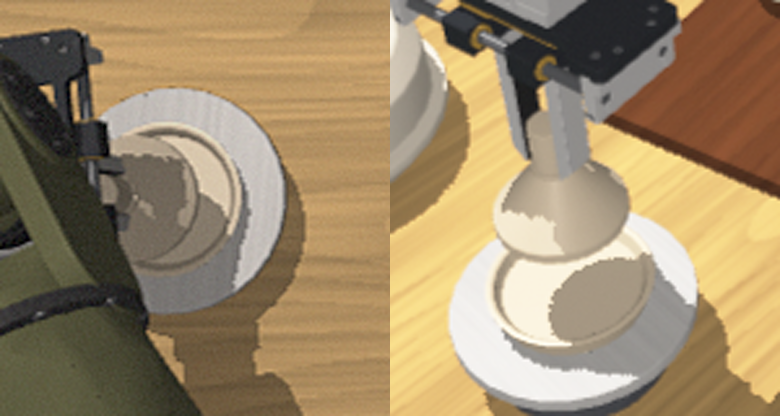

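Call:
drive_tool(increments=[[[0,0,0],[0,0,15],0],[[0,0,0],[0,0,20],0],[[0,0,0],[0,0,15],0],[[0,0,0],[0,0,8],0],[[0,0,0],[0,0,0],0]])

```text
time_s: 38.85
ee_pos: [0.4886, 0.346, 0.1439]
eef_rot: [3.141, 0.001, 0.119]
force: [0.1, -0.1, -1.3]
grip_width: 0.0258
```

```bash
python3 -c "
from h import *
go((.4885,.3455,.1285))
for n in('top','side'): cv2.imwrite(f'pics/{n}13.png',ctrl.camera(n)[:,:,::-1])
cv2.imwrite('pics/c13.png',np.hstack([crop('top','pics/top13.png',85,245,100,110,4),crop('side','pics/side13.png',165,310,100,110,4)]))"
```

```text
t 38.85 tcp [0.4886 0.346  0.1439] rpy [3.1412e+00 7.0000e-04 1.1930e-01] F [ 0.09 -0.12 -1.3 ] w 0.0258
-> (0.4885, 0.3455, 0.1285) tool shift mm [-0.2  0.4 15.4]
```

View pics/c13.png

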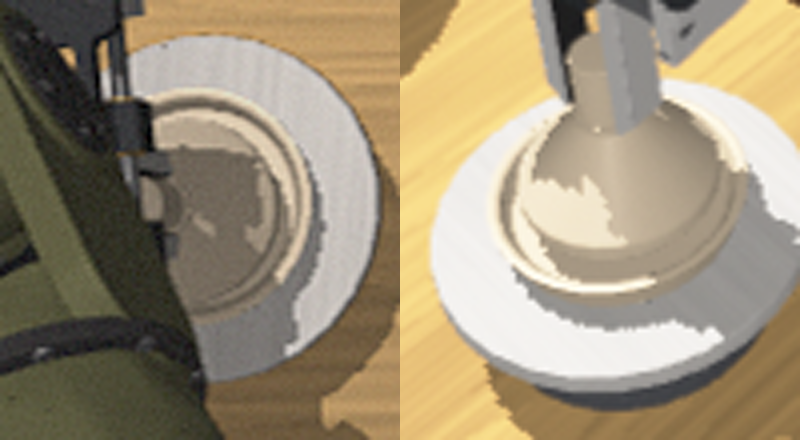

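The lid's foot lies inside the dish rim in both views. I'll lower it gently.

Call:
drive_tool(increments=[[[0,0,0],[0,0,5],0],[[0,0,0],[0,0,4],0],[[0,0,0],[0,0,3],0],[[0,0,0],[0,0,2],0],[[0,0,0],[0,0,0],0]])

```text
time_s: 39.58
ee_pos: [0.4887, 0.3461, 0.1302]
eef_rot: [3.141, 0.0, 0.119]
force: [0.5, -0.5, -1.5]
grip_width: 0.0258
```

Call:
drive_tool(increments=[[[0,0,0],[0,0,1],0],[[0,0,0],[0,0,0.5],0],[[0,0,0],[0,0,0.5],0],[[0,0,0],[0,0,0],0]])

```text
time_s: 40.08
ee_pos: [0.4887, 0.3461, 0.1285]
eef_rot: [-3.142, -0.0, 0.119]
force: [-0.4, -0.7, 0.8]
grip_width: 0.0258
```

Contact at the expected height. I'll release it.

Call:
drive_tool(increments=[[[0,0,0],[0,0,0.3],0],[[0,0,0],[0,0,0],0.35],[[0,0,0],[0,0,0],0.45],[[0,0,0],[0,0,0],0.6],[[0,0,0],[0,0,0],0.6],[[0,0,0],[0,0,0],0.6],[[0,0,0],[0,0,-10],0.7],[[0,0,0],[0,0,-20],0.7],[[0,0,0],[0,0,-35],0.7],[[0,0,0],[0,0,-40],0.7],[[0,0,0],[0,0,-15],0.7],[[0,0,0],[0,60,0],0.7],[[0,0,0],[0,60,0],0.7],[[0,0,0],[0,40,0],0.7],[[0,0,0],[0,0,0],0.7]])

```text
time_s: 41.95
ee_pos: [0.5079, 0.1851, 0.2477]
eef_rot: [3.141, 0.001, 0.116]
force: [0.5, 1.3, 0.0]
grip_width: 0.0658
```

```bash
python3 -c "
from h import *
go((.4207,-.3641,.248),(.4207,-.3641,.0982))
for n in('top','side'): cv2.imwrite(f'pics/{n}14.png',ctrl.camera(n)[:,:,::-1])
cv2.imwrite('pics/c14.png',np.hstack([crop('top','pics/top14.png',85,245,100,110,4),crop('side','pics/side14.png',165,310,100,110,4)]))
def box(cam,c,r):
    a=np.linspace(0,6.28,200);p=proj(cam,np.c_[c[0]+r*np.cos(a),c[1]+r*np.sin(a),np.full(200,c[2])]);return (p.min(0).round(1),p.max(0).round(1))
for cam in('top','side'): print(cam,box(cam,(.4885,.346,.144),.013))"
```

```text
t 41.95 tcp [0.5079 0.1851 0.2477] rpy [3.1413e+00 6.0000e-04 1.1620e-01] F [0.52 1.26 0.02] w 0.0658
-> (0.4207, -0.3641, 0.248) tool shift mm [-1.503e+02  5.354e+02 -1.000e-01]
-> (0.4207, -0.3641, 0.0982) tool shift mm [ 1.000e-01 -0.000e+00  1.498e+02]
top (array([113.3, 288. ]), array([127.9, 302.5]))
side (array([206.9, 323.7]), array([222.5, 335.1]))
```

View pics/c14.png

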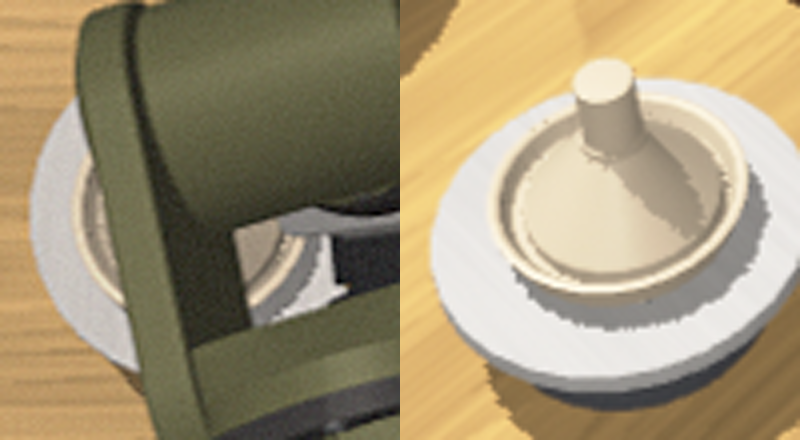

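The lid sits inside the dish rim, upright in the side view. A top check follows once the arm has moved away. Now back to the beaker.

Call:
drive_tool(increments=[[[0,0,0],[-6,20,0],0.76],[[0,0,0],[-10,37,0],0.76],[[0,0,0],[-13,45,0],0.76],[[0,0,0],[-13,47,0],0.76],[[0,0,0],[-13,47,0],0.76],[[0,0,0],[-13,47,0],0.76],[[0,0,0],[-13,47,0],0.76],[[0,0,0],[-13,47,0],0.76],[[0,0,0],[-13,47,0],0.76],[[0,0,0],[-13,47,0],0.76],[[0,0,0],[-13,45,0],0.76],[[0,0,0],[-10,37,0],0.76],[[0,0,0],[-6,20,0],0.76],[[0,0,0],[-1.3,2.4,0],0.76],[[0,0,0],[0,0,0],0.76],[[0,0,0],[0,0,0],0.76]])

```text
time_s: 44.05
ee_pos: [0.4227, -0.3612, 0.2483]
eef_rot: [3.141, -0.0, 0.121]
force: [1.0, -0.1, 0.3]
grip_width: 0.0716
```

```bash
python3 -c "
from h import *
go((.4207,-.3641,.248),(.4207,-.3641,.0982))
for n in('top','side'): cv2.imwrite(f'pics/{n}15.png',ctrl.camera(n)[:,:,::-1])
cv2.imwrite('pics/c15.png',np.hstack([crop('top','pics/top15.png',85,245,100,110,4),crop('top','pics/top15.png',420,190,120,132,3.333)]))
print(ray('side',(165+204/4-.4,310+81.5/4-.4),.144))"
```

```text
t 44.05 tcp [ 0.4227 -0.3612  0.2483] rpy [ 3.1415e+00 -2.0000e-04  1.2070e-01] F [ 0.98 -0.14  0.28] w 0.0716
-> (0.4207, -0.3641, 0.248) tool shift mm [-2.3  2.6  0.3]
-> (0.4207, -0.3641, 0.0982) tool shift mm [ -0.   -0.  149.8]
[0.48621109 0.3460335  0.144     ]
```

View pics/c15.png

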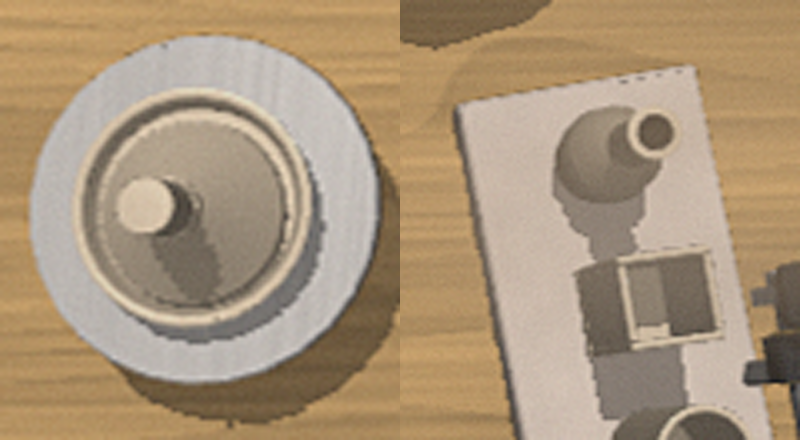

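The lid is concentric with the dish rim to within about 3 mm in the top view. The pots still stand on the slab. Pick up the beaker.

Call:
drive_tool(increments=[[[0,0,0],[-2.2,2.4,15],0.76],[[0,0,0],[0,0,30],0.76],[[0,0,0],[0,0,30],0.76],[[0,0,0],[0,0,25],0.76],[[0,0,0],[0,0,20],0.76],[[0,0,0],[0,0,18],0.76],[[0,0,0],[0,0,12],0.76],[[0,0,0],[0,0,0],0.7],[[0,0,0],[0,0,0],0.66],[[0,0,0],[0,0,0],0.63],[[0,0,0],[0,0,0],0.6],[[0,0,0],[0,0,0],0.57],[[0,0,0],[0,0,0],0],[[0,0,0],[0,0,0],0],[[0,0,0],[0,0,0],0],[[0,0,0],[0,0,0],0]])

```text
time_s: 46.15
ee_pos: [0.4207, -0.365, 0.0984]
eef_rot: [3.141, -0.001, 0.119]
force: [3.4, 0.8, 5.2]
grip_width: 0.0549
```

```bash
python3 -c "
from h import *
go((.4207,-.3641,.248),(.4905,.0953,.248),(.4905,.0953,.094))"
```

```text
t 46.15 tcp [ 0.4207 -0.365   0.0984] rpy [ 3.141e+00 -8.000e-04  1.194e-01] F [3.36 0.78 5.24] w 0.0549
-> (0.4207, -0.3641, 0.248) tool shift mm [   0.2   -0.8 -149.6]
-> (0.4905, 0.0953, 0.248) tool shift mm [ 1.240e+02 -4.478e+02 -2.000e-01]
-> (0.4905, 0.0953, 0.094) tool shift mm [-1.00e-01 -1.00e-01  1.54e+02]
```

Call:
drive_tool(increments=[[[0,0,0],[0,0,-3],0],[[0,0,0],[0,0,-7],0],[[0,0,0],[0,0,-15],0],[[0,0,0],[0,0,-25],0],[[0,0,0],[0,0,-30],0],[[0,0,0],[0,0,-30],0],[[0,0,0],[0,0,-20],0],[[0,0,0],[0,0,-15],0],[[0,0,0],[0,0,-5],0],[[0,0,0],[0,0,0],0]])

```text
time_s: 47.4
ee_pos: [0.4203, -0.3648, 0.2478]
eef_rot: [-3.141, 0.0, 0.119]
force: [-0.2, 0.5, -2.9]
grip_width: 0.0548
```

Call:
drive_tool(increments=[[[0,0,0],[3,-12,0],0],[[0,0,0],[8,-28,0],0],[[0,0,0],[11,-40,0],0],[[0,0,0],[12.5,-45,0],0],[[0,0,0],[12.5,-45,0],0],[[0,0,0],[12.5,-45,0],0],[[0,0,0],[12.5,-45,0],0],[[0,0,0],[12.5,-45,0],0],[[0,0,0],[12.5,-45,0],0],[[0,0,0],[11,-40,0],0],[[0,0,0],[8,-30,0],0],[[0,0,0],[5,-18,0],0],[[0,0,0],[3,-10,0],0],[[0,0,0],[0,0,0],0],[[0,0,0],[0,0,0],0]])

```text
time_s: 49.28
ee_pos: [0.4901, 0.094, 0.248]
eef_rot: [3.141, 0.0, 0.119]
force: [-0.0, -0.5, -2.9]
grip_width: 0.0547
```

```bash
python3 -c "
from h import *
go((.4905,.0948,.248),(.4905,.0948,.094))"
```

```text
t 49.27 tcp [0.4901 0.094  0.248 ] rpy [3.1415e+00 1.0000e-04 1.1860e-01] F [-0.03 -0.52 -2.87] w 0.0547
-> (0.4905, 0.0948, 0.248) tool shift mm [ 0.5 -0.8  0. ]
-> (0.4905, 0.0948, 0.094) tool shift mm [  0.  -0. 154.]
```

Call:
drive_tool(increments=[[[0,0,0],[0.5,-0.6,15],0],[[0,0,0],[0,0,30],0],[[0,0,0],[0,0,35],0],[[0,0,0],[0,0,30],0],[[0,0,0],[0,0,20],0],[[0,0,0],[0,0,12],0],[[0,0,0],[0,0,6],0],[[0,0,0],[0,0,3],0],[[0,0,0],[0,0,1.5],0],[[0,0,0],[0,0,0.6],0],[[0,0,0],[0,0,0],0]])

```text
time_s: 50.65
ee_pos: [0.4907, 0.0954, 0.0952]
eef_rot: [3.142, -0.0, 0.119]
force: [0.7, 0.6, -2.4]
grip_width: 0.0547
```

Call:
drive_tool(increments=[[[0,0,0],[0,0,0.6],0],[[0,0,0],[0,0,0.4],0],[[0,0,0],[0,0,0],0]])

```text
time_s: 51.02
ee_pos: [0.4908, 0.0953, 0.0944]
eef_rot: [3.142, -0.001, 0.119]
force: [-1.8, -0.5, 5.2]
grip_width: 0.0545
```

Contact. Release, rise, and go back towards the slab for the square pot.

Call:
drive_tool(increments=[[[0,0,0],[0,0,0],0.62],[[0,0,0],[0,0,0],0.68],[[0,0,0],[0,0,0],0.76],[[0,0,0],[0,0,0],0.76],[[0,0,0],[0,0,0],0.76],[[0,0,0],[0,0,-10],0.76],[[0,0,0],[0,0,-20],0.76],[[0,0,0],[0,0,-35],0.76],[[0,0,0],[0,0,-40],0.76],[[0,0,0],[0,0,-30],0.76],[[0,0,0],[0,0,-15],0.76],[[0,0,0],[0,0,0],0.76]])

```text
time_s: 52.52
ee_pos: [0.4907, 0.0954, 0.2444]
eef_rot: [-3.142, -0.001, 0.119]
force: [0.3, -0.0, -0.9]
grip_width: 0.0715
```

```bash
python3 -c "
from h import *
go((.5093,-.3511,.244),(.5093,-.3511,.0911))"
```

```text
t 52.52 tcp [0.4907 0.0954 0.2444] rpy [-3.1416e+00 -1.2000e-03  1.1940e-01] F [ 0.32 -0.01 -0.91] w 0.0715
-> (0.5093, -0.3511, 0.244) tool shift mm [-3.470e+01  4.455e+02  4.000e-01]
-> (0.5093, -0.3511, 0.0911) tool shift mm [ -0.2   0.  152.9]
```

Call:
drive_tool(increments=[[[0,0,0],[-2,20,0],0.76],[[0,0,0],[-3,40,0],0.76],[[0,0,0],[-4,45,0],0.76],[[0,0,0],[-4,45,0],0.76],[[0,0,0],[-4,50,0],0.76],[[0,0,0],[-4,50,0],0.76],[[0,0,0],[-4,50,0],0.76],[[0,0,0],[-3,50,0],0.76],[[0,0,0],[-3,45,0],0.76],[[0,0,0],[-2,32,0],0.76],[[0,0,0],[-1.7,18.5,0],0.76],[[0,0,0],[0,0,0],0.76],[[0,0,0],[0,0,0],0.76],[[0,0,0],[0,0,0],0.76]])

```text
time_s: 54.28
ee_pos: [0.5094, -0.3501, 0.2442]
eef_rot: [3.142, -0.0, 0.121]
force: [-0.7, -0.2, -0.1]
grip_width: 0.0714
```

```bash
python3 -c "
from h import *
go((.5093,-.3511,.244),(.5093,-.3511,.0911))
cv2.imwrite('pics/top16.png',ctrl.camera('top')[:,:,::-1])
cv2.imwrite('pics/c16.png',crop('top','pics/top16.png',215,180,180,140,4.4))"
```

```text
t 54.27 tcp [ 0.5094 -0.3501  0.2442] rpy [ 3.1415e+00 -3.0000e-04  1.2050e-01] F [-0.7  -0.22 -0.12] w 0.0714
-> (0.5093, -0.3511, 0.244) tool shift mm [-0.3  0.9  0.2]
-> (0.5093, -0.3511, 0.0911) tool shift mm [ -0.   -0.  152.9]
```

View pics/c16.png

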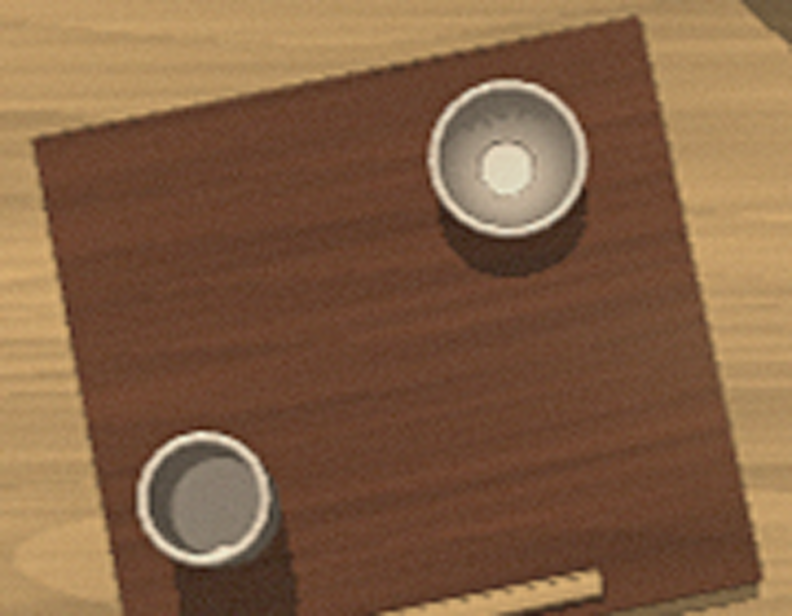

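The beaker is back in place: its rim spans crop x 137–273, y 431–567 against 139–276, 430–564 at the start, so it is within about 1.5 mm. The bowl is unchanged. Now the square pot.

Call:
drive_tool(increments=[[[0,0,0],[-0.3,0.7,15],0.76],[[0,0,0],[0,0,30],0.76],[[0,0,0],[0,0,30],0.76],[[0,0,0],[0,0,27],0.76],[[0,0,0],[0,0,21],0.76],[[0,0,0],[0,0,18],0.76],[[0,0,0],[0,0,12],0.76],[[0,0,0],[0,0,0],0.7],[[0,0,0],[0,0,0],0.65],[[0,0,0],[0,0,0],0.6],[[0,0,0],[0,0,0],0.56],[[0,0,0],[0,0,0],0],[[0,0,0],[0,0,0],0],[[0,0,0],[0,0,0],0],[[0,0,0],[0,0,0],0],[[0,0,0],[0,0,0],0]])

```text
time_s: 56.32
ee_pos: [0.5094, -0.352, 0.0916]
eef_rot: [3.141, -0.001, 0.119]
force: [2.4, 0.4, 6.2]
grip_width: 0.0539
```

Call:
drive_tool(increments=[[[0,0,0],[0,0,-3],0],[[0,0,0],[0,0,-7],0],[[0,0,0],[0,0,-15],0],[[0,0,0],[0,0,-25],0],[[0,0,0],[0,0,-30],0],[[0,0,0],[0,0,-30],0],[[0,0,0],[0,0,-20],0],[[0,0,0],[0,0,-15],0],[[0,0,0],[0,0,-5],0],[[0,0,0],[0,0,0],0]])

```text
time_s: 57.58
ee_pos: [0.5089, -0.3518, 0.2407]
eef_rot: [-3.141, 0.0, 0.119]
force: [-0.4, 0.0, -2.8]
grip_width: 0.0535
```

```bash
python3 -c "
from h import *
go((.515,.0044,.241),(.515,.0044,.087))"
```

```text
t 57.58 tcp [ 0.5089 -0.3518  0.2407] rpy [-3.1413e+00  3.0000e-04  1.1940e-01] F [-0.44  0.05 -2.8 ] w 0.0535
-> (0.515, 0.0044, 0.241) tool shift mm [ 4.850e+01 -3.529e+02 -2.000e-01]
-> (0.515, 0.0044, 0.087) tool shift mm [  0.   0. 154.]
```

Call:
drive_tool(increments=[[[0,0,0],[2,-12,0],0],[[0,0,0],[3,-25,0],0],[[0,0,0],[5,-38,0],0],[[0,0,0],[6,-40,0],0],[[0,0,0],[6,-40,0],0],[[0,0,0],[6,-40,0],0],[[0,0,0],[6,-40,0],0],[[0,0,0],[5,-40,0],0],[[0,0,0],[4,-38,0],0],[[0,0,0],[3,-25,0],0],[[0,0,0],[2.4,-14.6,0],0],[[0,0,0],[0,0,0],0],[[0,0,0],[0,0,0],0],[[0,0,0],[0,0,0],0]])

```text
time_s: 59.32
ee_pos: [0.515, 0.0033, 0.2409]
eef_rot: [3.142, 0.0, 0.118]
force: [1.2, -0.1, -3.3]
grip_width: 0.0539
```

```bash
python3 -c "
from h import *
go((.515,.004,.241),(.515,.004,.087))"
```

```text
t 59.33 tcp [0.515  0.0033 0.2409] rpy [3.1415e+00 1.0000e-04 1.1830e-01] F [ 1.21 -0.13 -3.27] w 0.0539
-> (0.515, 0.004, 0.241) tool shift mm [ 0.1 -0.7 -0.1]
-> (0.515, 0.004, 0.087) tool shift mm [  0.  -0. 154.]
```

Expect contact around z = 0.0875.

Call:
drive_tool(increments=[[[0,0,0],[0,-0.4,15],0],[[0,0,0],[0,0,30],0],[[0,0,0],[0,0,35],0],[[0,0,0],[0,0,30],0],[[0,0,0],[0,0,20],0],[[0,0,0],[0,0,12],0],[[0,0,0],[0,0,6],0],[[0,0,0],[0,0,3],0],[[0,0,0],[0,0,1.5],0],[[0,0,0],[0,0,0.6],0],[[0,0,0],[0,0,0],0]])

```text
time_s: 60.7
ee_pos: [0.5151, 0.0044, 0.0881]
eef_rot: [3.142, -0.0, 0.119]
force: [0.2, 1.1, -2.9]
grip_width: 0.0537
```

Call:
drive_tool(increments=[[[0,0,0],[0,0,0.6],0],[[0,0,0],[0,0,0.3],0],[[0,0,0],[0,0,0],0]])

```text
time_s: 61.08
ee_pos: [0.5152, 0.0044, 0.0876]
eef_rot: [3.141, -0.001, 0.119]
force: [-2.2, -0.3, 5.5]
grip_width: 0.0539
```

Call:
drive_tool(increments=[[[0,0,0],[0,0,0],0.62],[[0,0,0],[0,0,0],0.68],[[0,0,0],[0,0,0],0.76],[[0,0,0],[0,0,0],0.76],[[0,0,0],[0,0,0],0.76],[[0,0,0],[0,0,-10],0.76],[[0,0,0],[0,0,-20],0.76],[[0,0,0],[0,0,-35],0.76],[[0,0,0],[0,0,-40],0.76],[[0,0,0],[0,0,-35],0.76],[[0,0,0],[0,0,-15],0.76],[[0,0,0],[0,0,0],0.76]])

```text
time_s: 62.58
ee_pos: [0.5151, 0.0044, 0.2423]
eef_rot: [3.141, -0.001, 0.119]
force: [-0.5, 0.4, 0.8]
grip_width: 0.0712
```

```bash
python3 -c "
from h import *
go((.5978,-.3377,.242),(.5978,-.3377,.116))"
```

```text
t 62.58 tcp [0.5151 0.0044 0.2423] rpy [ 3.1414e+00 -1.1000e-03  1.1940e-01] F [-0.51  0.42  0.78] w 0.0712
-> (0.5978, -0.3377, 0.242) tool shift mm [ 41.4 349.5   0.4]
-> (0.5978, -0.3377, 0.116) tool shift mm [-1.00e-01 -0.00e+00  1.26e+02]
```

Call:
drive_tool(increments=[[[0,0,0],[2,18,0],0.76],[[0,0,0],[4,36,0],0.76],[[0,0,0],[5,40,0],0.76],[[0,0,0],[5,40,0],0.76],[[0,0,0],[5,40,0],0.76],[[0,0,0],[5,40,0],0.76],[[0,0,0],[5,40,0],0.76],[[0,0,0],[4.4,40,0],0.76],[[0,0,0],[4,36,0],0.76],[[0,0,0],[2,19.5,0],0.76],[[0,0,0],[0,0,0],0.76],[[0,0,0],[0,0,0],0.76],[[0,0,0],[0,0,0],0.76]])

```text
time_s: 64.2
ee_pos: [0.5977, -0.337, 0.242]
eef_rot: [-3.142, 0.0, 0.12]
force: [-0.3, 0.1, 0.1]
grip_width: 0.0716
```

```bash
python3 -c "
from h import *
go((.5978,-.3377,.242),(.5978,-.3377,.116))
cv2.imwrite('pics/top17.png',ctrl.camera('top')[:,:,::-1])
cv2.imwrite('pics/c17.png',crop('top','pics/top17.png',215,180,180,140,4.4))"
```

```text
t 64.2 tcp [ 0.5977 -0.337   0.242 ] rpy [-3.1415  0.      0.1202] F [-0.25  0.12  0.1 ] w 0.0716
-> (0.5978, -0.3377, 0.242) tool shift mm [ 0.   0.7 -0. ]
-> (0.5978, -0.3377, 0.116) tool shift mm [  0.   0. 126.]
```

View pics/c17.png

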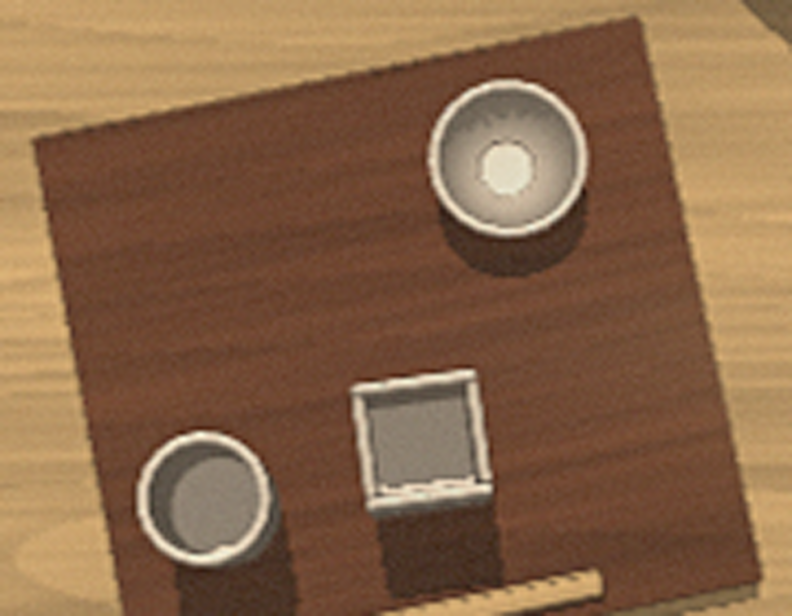

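The square pot is back within about 2 mm of its first picture. Last comes the vase.

Call:
drive_tool(increments=[[[0,0,0],[0,0.5,15],0.76],[[0,0,0],[0,0,25],0.76],[[0,0,0],[0,0,30],0.76],[[0,0,0],[0,0,25],0.76],[[0,0,0],[0,0,18],0.76],[[0,0,0],[0,0,13],0.7],[[0,0,0],[0,0,0],0.6],[[0,0,0],[0,0,0],0.5],[[0,0,0],[0,0,0],0.4],[[0,0,0],[0,0,0],0.36],[[0,0,0],[0,0,0],0.33],[[0,0,0],[0,0,0],0.3],[[0,0,0],[0,0,0],0],[[0,0,0],[0,0,0],0],[[0,0,0],[0,0,0],0],[[0,0,0],[0,0,0],0],[[0,0,0],[0,0,0],0]])

```text
time_s: 66.38
ee_pos: [0.5979, -0.3382, 0.1161]
eef_rot: [3.141, -0.0, 0.119]
force: [0.9, 0.3, 3.8]
grip_width: 0.0279
```

Call:
drive_tool(increments=[[[0,0,0],[0,0,-3],0],[[0,0,0],[0,0,-7],0],[[0,0,0],[0,0,-15],0],[[0,0,0],[0,0,-25],0],[[0,0,0],[0,0,-30],0],[[0,0,0],[0,0,-30],0],[[0,0,0],[0,0,-20],0],[[0,0,0],[0,0,-15],0],[[0,0,0],[0,0,-5],0],[[0,0,0],[0,0,0],0]])

```text
time_s: 67.62
ee_pos: [0.5977, -0.3381, 0.2657]
eef_rot: [-3.141, 0.0, 0.119]
force: [-0.2, -0.7, -2.9]
grip_width: 0.028
```

```bash
python3 -c "
from h import *
go((.536,-.0845,.265),(.536,-.0845,.112))"
```

```text
t 67.62 tcp [ 0.5977 -0.3381  0.2657] rpy [-3.1413e+00  3.0000e-04  1.1940e-01] F [-0.21 -0.71 -2.94] w 0.028
-> (0.536, -0.0845, 0.265) tool shift mm [ -31.1 -259.2    0.8]
-> (0.536, -0.0845, 0.112) tool shift mm [  0.   0. 153.]
```

Call:
drive_tool(increments=[[[0,0,0],[-1,-10,0],0],[[0,0,0],[-3,-20,0],0],[[0,0,0],[-4,-30,0],0],[[0,0,0],[-4,-35,0],0],[[0,0,0],[-4,-35,0],0],[[0,0,0],[-4,-35,0],0],[[0,0,0],[-4,-35,0],0],[[0,0,0],[-4,-30,0],0],[[0,0,0],[-2,-20,0],0],[[0,0,0],[-1,-9,0],0],[[0,0,0],[0,0,0],0],[[0,0,0],[0,0,0],0],[[0,0,0],[0,0,0],0]])

```text
time_s: 69.25
ee_pos: [0.5362, -0.0853, 0.2658]
eef_rot: [-3.142, 0.0, 0.119]
force: [-0.0, -0.3, -2.6]
grip_width: 0.0283
```

```bash
python3 -c "
from h import *
go((.536,-.0845,.265),(.536,-.0845,.112))"
```

```text
t 69.25 tcp [ 0.5362 -0.0853  0.2658] rpy [-3.1415e+00  3.0000e-04  1.1860e-01] F [-0.04 -0.35 -2.6 ] w 0.0283
-> (0.536, -0.0845, 0.265) tool shift mm [-0.1 -0.9  0.8]
-> (0.536, -0.0845, 0.112) tool shift mm [  0.   0. 153.]
```

Call:
drive_tool(increments=[[[0,0,0],[0,-0.5,15],0],[[0,0,0],[0,0,30],0],[[0,0,0],[0,0,35],0],[[0,0,0],[0,0,30],0],[[0,0,0],[0,0,20],0],[[0,0,0],[0,0,12],0],[[0,0,0],[0,0,6],0],[[0,0,0],[0,0,3],0],[[0,0,0],[0,0,1.5],0],[[0,0,0],[0,0,0.6],0],[[0,0,0],[0,0,0],0]])

```text
time_s: 70.62
ee_pos: [0.5362, -0.0842, 0.1131]
eef_rot: [3.141, -0.0, 0.119]
force: [0.8, -0.4, -2.2]
grip_width: 0.0279
```

Call:
drive_tool(increments=[[[0,0,0],[0,0,0.6],0],[[0,0,0],[0,0,0.4],0],[[0,0,0],[0,0,0],0]])

```text
time_s: 71.0
ee_pos: [0.5362, -0.0842, 0.1121]
eef_rot: [3.141, -0.0, 0.119]
force: [-0.2, 1.6, 0.0]
grip_width: 0.0283
```

Contact. Release, rise and move aside towards the start side.

Call:
drive_tool(increments=[[[0,0,0],[0,0,0.2],0],[[0,0,0],[0,0,0],0.4],[[0,0,0],[0,0,0],0.5],[[0,0,0],[0,0,0],0.6],[[0,0,0],[0,0,0],0.6],[[0,0,0],[0,0,0],0.6],[[0,0,0],[0,0,-10],0.6],[[0,0,0],[0,0,-25],0.6],[[0,0,0],[0,0,-40],0.6],[[0,0,0],[0,0,-40],0.6],[[0,0,0],[0,0,-15],0.6],[[0,0,0],[-20,40,0],0.6],[[0,0,0],[-20,45,0],0.6],[[0,0,0],[-20,45,0],0.6],[[0,0,0],[-20,45,0],0.6],[[0,0,0],[-20,45,0],0.6],[[0,0,0],[-20,30,0],0.6],[[0,0,0],[0,0,0],0.6],[[0,0,0],[0,0,0],0.6]])

```text
time_s: 73.38
ee_pos: [0.4468, -0.3461, 0.2412]
eef_rot: [-3.141, 0.0, 0.119]
force: [-1.0, 0.7, -0.2]
grip_width: 0.0564
```

```bash
python3 -c "
from h import *
go()
for n in('top','side'): cv2.imwrite(f'pics/{n}18.png',ctrl.camera(n)[:,:,::-1])
cv2.imwrite('pics/c18.png',crop('top','pics/top18.png',215,180,180,140,4.4))
cv2.imwrite('pics/d18.png',crop('side','pics/side18.png',165,190,240,230,2.6))"
```

```text
t 73.38 tcp [ 0.4468 -0.3461  0.2412] rpy [-3.1408e+00  5.0000e-04  1.1940e-01] F [-0.96  0.68 -0.23] w 0.0564
```

View pics/c18.png

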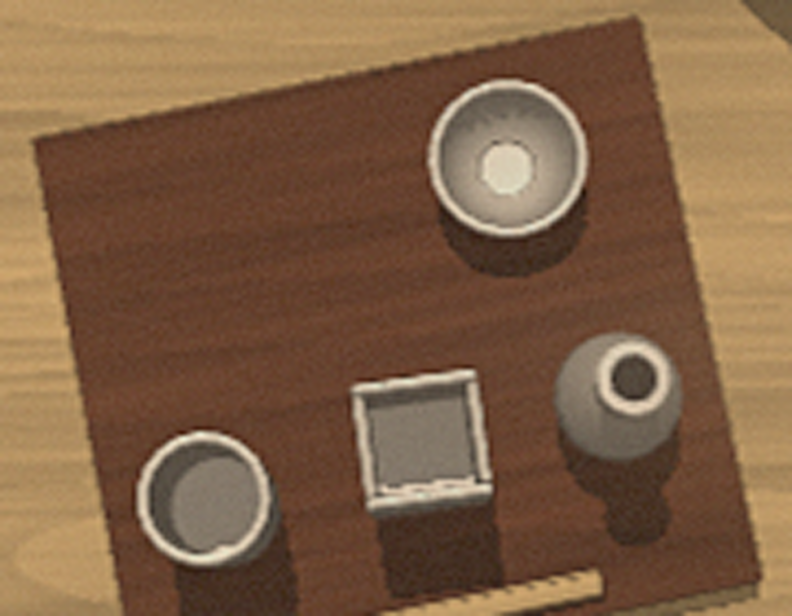

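View pics/d18.png

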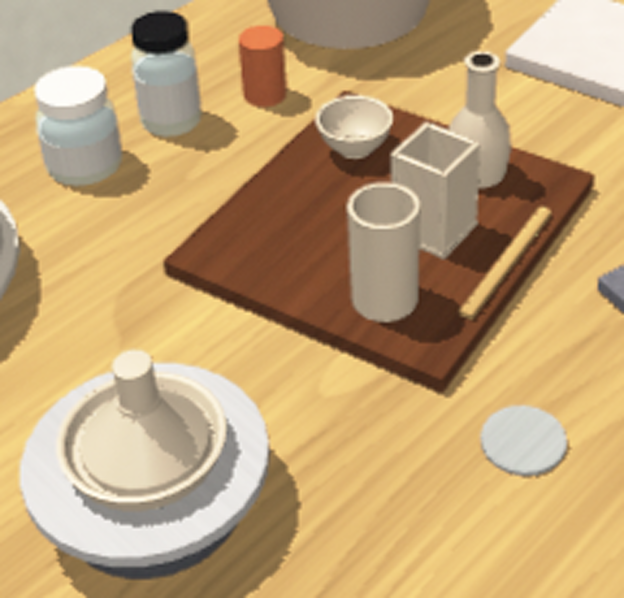

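All is in place, upright, and the arm is clear. Handing in.

```bash
python3 -c "
from station import ctrl
print(ctrl.hand_in())"
```

```text
the job is handed in; nothing more can be done
None
```

The job is done and handed in at about 73 s of the 144 s allowed. I moved the vase, square pot and beaker to the slab, seated the lid in the tagine dish, then put the beaker, square pot and vase back on their own spots. I set each down on contact before letting go.

- **Pots and bowl:** in the last pictures all three pots stand upright within about 1–2 mm of where they started. The bowl has not moved.
- **Lid:** it sits knob up inside the dish rim. It touched down at 0.1285 m, which is the height I expected.
- **Arm:** it is clear of everything, with the gripper open.
- **Small disagreement:** my two camera estimates of the dish centre differed by about 4 to 5 mm, and the lid looks about 2–3 mm off the rim's centre. Both are inside the 8 mm tolerance.

No check failed. Handing in reports no verdict, so these are only my own measurements.

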